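# Get the pewter casting set-up ready

## Task

Put all the pewter bars lying on the wooden board into the steel pan while it stands on its parking ring, and then slide the loaded pan across the hotplate, without lifting it, until it is centred on the heating disc. Also close the mould: lower the cavity plate over both pins of the mould base until it lies flush, then the lid plate on top of it, funnel up, flush as well. Leave the brush, the jar and the ring mandrel where they are.

Things in the scene. Friction and masses are not known exactly. Their poses are not given: they have to be found in the camera images.
- board: fixed flat board of pale wood with scorch marks, 250 (x) x 170 (y) mm, 10 mm thick; origin at the centre of its underside, so its top is 10 mm above the origin
- bar1: plain grey pewter bar, 14 (x) x 46 (y) x 14 (z) mm, 66 g, starts flat on the wooden board; origin at its middle (7 mm above its underside), its long axis is its y axis. Four to six of the identical bars bar1..bar6 are present in a run, the others are absent (None)
- bar2: plain grey pewter bar, 14 (x) x 46 (y) x 14 (z) mm, 66 g, starts flat on the wooden board; origin at its middle (7 mm above its underside), its long axis is its y axis. Four to six of the identical bars bar1..bar6 are present in a run, the others are absent (None)
- bar3: plain grey pewter bar, 14 (x) x 46 (y) x 14 (z) mm, 66 g, starts flat on the wooden board; origin at its middle (7 mm above its underside), its long axis is its y axis. Four to six of the identical bars bar1..bar6 are present in a run, the others are absent (None)
- bar4: plain grey pewter bar, 14 (x) x 46 (y) x 14 (z) mm, 66 g, starts flat on the wooden board; origin at its middle (7 mm above its underside), its long axis is its y axis. Four to six of the identical bars bar1..bar6 are present in a run, the others are absent (None)
- bar5: plain grey pewter bar, 14 (x) x 46 (y) x 14 (z) mm, 66 g, starts flat on the wooden board; origin at its middle (7 mm above its underside), its long axis is its y axis. Four to six of the identical bars bar1..bar6 are present in a run, the others are absent (None)
- bar6: plain grey pewter bar, 14 (x) x 46 (y) x 14 (z) mm, 66 g, starts flat on the wooden board; origin at its middle (7 mm above its underside), its long axis is its y axis. Four to six of the identical bars bar1..bar6 are present in a run, the others are absent (None)
- hotplate: fixed flat electric hotplate, white with a black glass top, 190 (x) x 330 (y) x 30 (z) mm; origin at the centre of its underside, top 30 mm above it. It carries two flush marks 160 mm apart along its y axis
- heat_disc: heating position: flush grey disc of 124 mm diameter with two dark concentric rings, drawn on the hotplate's top; origin at its centre, on the glass. It may be the left or the right of the two marks
- park_ring: parking position: thin flush pale ring of 132 mm diameter drawn on the hotplate's top; origin at its centre, on the glass. The pan starts on it
- pan: low round steel pan, about 0.45 kg, loose, on the hotplate: 124 mm outside diameter, wall 4 mm, 36 mm high, inner floor 4 mm above its underside; origin at the centre of its underside. One straight black handle sticks out along its -x axis from 60 to 144 mm from the centre: a level bar 12 mm wide (y) and 14 mm tall, its top 31 mm and its bottom 17 mm above the pan's underside
- mould_base: fixed aluminium mould base block, 60 (x) x 100 (y) x 22 (z) mm; origin at the centre of its underside. Two upright steel pins of 8 mm diameter with conical tips stand on its top at y = +36 and -36 mm (x = 0), their tips 34 mm above the block's top (56 mm above its underside); the straight part ends 6 mm below the tip
- cavity_plate: loose aluminium plate without funnel, 60 (x) x 100 (y) x 14 (z) mm, about 0.22 kg, with two through holes of 10 mm diameter at y = +36 and -36 mm (x = 0) and a dark ring pattern drawn on top; origin at the centre of its underside. Starts flat on the bench, pattern up; fits the pins either way round. Its sides can be gripped across the 60 mm. Flush on the base its underside is 22 mm above the base's underside
- lid_plate: loose aluminium plate, 60 (x) x 100 (y) x 12 (z) mm, about 0.22 kg, with the same two 10 mm through holes, and a conical pouring funnel in the middle of its top (20 mm diameter at its foot, 30 mm at its mouth, 14 mm tall); origin at the centre of the plate's underside. Starts flat on the bench, funnel up; fits either way round. Flush on the cavity plate its underside is 36 mm above the base's underside
- brush: bystander: bench brush with a wooden back, 45 x 150 x 38 mm, origin at the centre of its underside
- jar: bystander: small amber glass jar with a cap, 52 mm diameter, 60 mm tall, origin at the centre of its underside
- mandrel: bystander: steel ring mandrel, an upright tapered rod 130 mm tall on a round foot of 68 mm diameter, origin at the centre of its underside

How it is judged (in metres and radians):
On the way, in this order (a step that is already met when the one before it is completed fails the run):
1. every bar present lies in the pan while the pan stands on the parking ring (within 30 mm) (horizontal distance between each of bar1, bar2, bar3, bar4, bar5, bar6 and pan below 0.052 m and z of bar1 in the frame of pan between 0.004 and 0.045 m and z of bar2 in the frame of pan between 0.004 and 0.045 m and z of bar3 in the frame of pan between 0.004 and 0.045 m and z of bar4 in the frame of pan between 0.004 and 0.045 m and z of bar5 in the frame of pan between 0.004 and 0.045 m and z of bar6 in the frame of pan between 0.004 and 0.045 m and horizontal distance between pan and park_ring below 0.03 m and z of pan in the frame of hotplate below 0.034 m), for 0.2 s.
2. the loaded pan stands on the heating disc (horizontal distance between each of bar1, bar2, bar3, bar4, bar5, bar6 and pan below 0.052 m and z of bar1 in the frame of pan between 0.004 and 0.045 m and z of bar2 in the frame of pan between 0.004 and 0.045 m and z of bar3 in the frame of pan between 0.004 and 0.045 m and z of bar4 in the frame of pan between 0.004 and 0.045 m and z of bar5 in the frame of pan between 0.004 and 0.045 m and z of bar6 in the frame of pan between 0.004 and 0.045 m and horizontal distance between pan and heat_disc below 0.015 m and z of pan in the frame of hotplate below 0.034 m), for 0.2 s.
At the end, for the whole second after the job is handed in: All bars lie in the pan; the pan stands on the hotplate, centred on the heating disc within 15 mm; the cavity plate lies flush on the base over both pins and the lid plate flush on it, funnel up (4 mm sideways, 2 mm in height); all released and at rest (all of step 2 and angle between pan's own z axis and vertical below 0.05 rad and horizontal distance between each of cavity_plate, lid_plate and mould_base below 0.004 m and angle between the x axis of each of cavity_plate, lid_plate and the x axis of mould_base, either way round below 0.06 rad and angle between each of cavity_plate, lid_plate's own z axis and vertical below 0.035 rad and z of cavity_plate in the frame of mould_base between 0.02 and 0.024 m and z of lid_plate in the frame of mould_base between 0.034 and 0.038 m and linear speed of each of pan, cavity_plate, lid_plate below 0.02 m/s); the robot touches nothing.
It fails at once if the pan is lifted more than 12 mm off the hotplate (z of pan in the frame of hotplate above 0.042 m).
It fails at once if the brush is moved more than 30 mm (distance of brush from where it was at the start of the episode above 0.03 m).
It fails at once if the jar is moved more than 30 mm (distance of jar from where it was at the start of the episode above 0.03 m).
It fails at once if the mandrel is moved more than 30 mm (distance of mandrel from where it was at the start of the episode above 0.03 m).
Of bar1, bar2, bar3, bar4, bar5, bar6 only 4 to 6 are there at a start; the rules pass over those that are not, and their reading is None.
At some moment in a run one of bar1, bar2, bar3, bar4, bar5, bar6, cavity_plate, lid_plate may be knocked a few centimetres aside while the robot is not near it.
Once in a run the grip may slacken for a moment while it holds something.
It also fails if it takes over 208 s, if anything falls off the work surface, if the arm or the gripper's body presses on something with over 40 N, if the wrist force passes 120 N, or if a joint passes its speed limit or range.

## Robot

A 6-joint arm with a two-finger parallel gripper is mounted at the origin on the work surface. World frame = base frame: x ahead of the robot, y to its left, z up, the work surface at z = 0. Lengths are in mm, angles in degrees, forces in N, time in s.
With the tool pointing down it reaches from about 275 to 775 mm from the base axis. Payload 14.6 kg.
Tool frame: the origin (TCP) lies at the very end of the fingers, on their centre line; the grasp point (between the pads) lies behind it (bot.grip_point_offset is the z of the grasp point in the tool frame, in mm); z points along the fingers, y is the direction in which the jaws open and shut (so a half turn about z gives the same grasp; the last joint's range is limited). The gripper opens to 85 mm and grips with 20 to 120 N. Pads are 22 mm wide; open, the fingers measure 114 mm over their backs; the gripper's body (76 mm by 85 mm) begins 54 mm behind the grasp point. The pads swing forward as they close: fully open they stand 13 mm farther back than shut.
Start: joints at [-74.043, 15.075, -2.767, 72.158, 0, 81.102], TCP at [220.663, -476.378, 231.278] pointing down, gripper open.
Joint ranges: [-151.79, 151.79], [-50.71, 97.33], [-67.44, 78.34], [-121.81, 120.89], [-77.56, 73.72], [-180, 180]. Speed limits (degrees/s): [108.29, 108.29, 147.25, 159.86, 180, 180].

## Interface

Orientations are given as [roll, pitch, yaw] about the fixed x, y, z axes, in that order (R = Rz(yaw) Ry(pitch) Rx(roll)).
In Python, from bench import bot gives the robot as it stands. The module is installed in compiled form; this text tells all that it offers.
- The arm moves only by the tool move_arm, never from a script. Its argument "steps" is a list of rows, each a list of 3 entries, a list of its own where there are three numbers: the shift along the tool's x, y, z in units of 60 mm (1.0 is 60 mm), then the turn about the tool's z in degrees, then the opening, from 0 (shut) to 1 (fully open). A call has 1 to 8 rows; each row is the pose to reach, as a shift and turn from the pose commanded when the call began, along the tool's axes at that moment; what a row does not reach only later rows make up. A row lasts 1/8 s, in which the tool goes at most 62.5 mm and 10.7 degrees, less where a joint would pass 70% of its speed; a pose out of reach is approached as far as the arm can. A call with a gripper value outside its range is refused whole. The fingers move at their own pace and stop on an object; "squeeze" is the grip in N (left out, the last holds). Time passes only in rows, so rows that repeat a pose let the fingers close. It gives the time, the measured TCP pose, the force and the opening at its end, in the units of the state.
- bot.state(): the state, without advancing time (a new reading comes with each control period).
- bot.grab_frame(name): name is "scene" or "side" or "wrist"; returns a dict with "image" (400x640x3 uint8, red, green, blue), "range_z" (400x640 float32, mm along the optical axis (not along the pixel's ray), 0 where there is no reading), "camera_matrix" (3x3 intrinsics, pixels), "eye" and "orientation" of the camera in the world. Camera axes: x right, y up, looking along -z (the intrinsics and any distortion apply to the point x, -y, -z); pixel columns grow to the right and rows downward; lengths in mm; the calibration is good to about 2 mm. A picture is of the moment at which its call begins.
- bot.finish_job(): hands the job in, once; it reports no verdict.
The state is a dict: "t": time; "joints": joint angles; "qd": joint speeds; "joint_torque": joint torques, N m; "tool_pos": TCP position; "tool_rot": TCP orientation; "force": force on the tool from outside, world axes, zero at the start; "wrist_torque": the same for the moment, N m; "gripper_width": finger opening in mm.
Only numpy, scipy, OpenCV 4.12 (cv2) and the standard library are available. Lean on these libraries where they do the work, as an engineer would, in place of code of your own. Each camera call takes 0.05 s, during which the arm holds its last target.

## Working session

There is one attempt and no reset: what is moved stays moved. The work goes in short steps, Python scripts to look and compute and a tool call to move; the robot and the scene stay as the last step left them, time stands still between calls to the robot, and variables do not carry over. Pictures are saved under pics/ and viewed, and the job is handed in when it is done.

Besides the shell and the picture viewer there is one more tool, called after "Call:" in YAML: its name, and indented under it one key for each argument. move_arm: Moves the arm, as the interface text tells. Its arguments: {"type":"object","properties":{"steps":{"type":"array"},"squeeze":{"type":"number"}},"required":["steps"]}

```bash
ls; mkdir -p pics; cat > h.py <<'E'
import numpy as np, cv2
from scipy.spatial.transform import Rotation as R
from bench import bot
def cam(n,save=None):
    f=bot.grab_frame(n)
    if save: cv2.imwrite('pics/'+save+'.png',cv2.cvtColor(f['image'],cv2.COLOR_RGB2BGR))
    return f
E
python3 - <<'E'
from h import *
print(bot.state(), bot.grip_point_offset)
for n in ['scene','side','wrist']:
    f=cam(n,n+'0'); print(n,f['camera_matrix'],f['eye'],f['orientation'],f.keys())
    np.savez('pics/'+n+'0.npz',**f)
E
```

```text
pics
{'t': 0.0, 'joints': array([-7.40416133e+01,  1.50973906e+01, -2.80542072e+00,  7.21562511e+01,
        1.09980295e-03,  8.11012170e+01]), 'qd': array([ 0.03873594, -0.06035959, -0.06499849,  0.03420049,  0.00620522,
       -0.06819813]), 'joint_torque': array([-2.55925632e-03, -6.37612367e+01,  3.84574306e+01,  1.37405700e-02,
       -1.97591021e-04,  2.69871379e-05]), 'tool_pos': array([ 220.60561827, -476.09941364,  230.82752726]), 'tool_rot': array([-1.79941819e+02, -1.02228883e-02,  2.48571639e+01]), 'force': array([0.46378461, 0.1093371 , 0.36131541]), 'wrist_torque': array([-0.02898554,  0.02764138,  0.00281468]), 'gripper_width': 85.21512208377463} -18.700000000000003
scene [[390.02808103   0.         318.77659604]
 [  0.         390.02808103 203.98929363]
 [  0.           0.           1.        ]] [1111.06293147 -217.70528159  931.84831124] [31.93520781  0.0944225  63.45191982] dict_keys(['image', 'range_z', 'camera_matrix', 'eye', 'orientation'])
side [[445.38544977   0.         315.47457324]
 [  0.         445.38544977 193.50774827]
 [  0.           0.           1.        ]] [412.21256632 754.73291262 772.40677265] [  46.4697337     0.35527145 -164.45098918] dict_keys(['image', 'range_z', 'camera_matrix', 'eye', 'orientation'])
wrist [[285.31668564   0.         326.75975066]
 [  0.         285.31668564 198.1535105 ]
 [  0.           0.           1.        ]] [ 296.50082428 -441.25343121  373.79983104] [-1.89453240e+01  6.35840792e-02 -6.51062472e+01] dict_keys(['image', 'range_z', 'camera_matrix', 'eye', 'orientation'])
```

View pics/scene0.png

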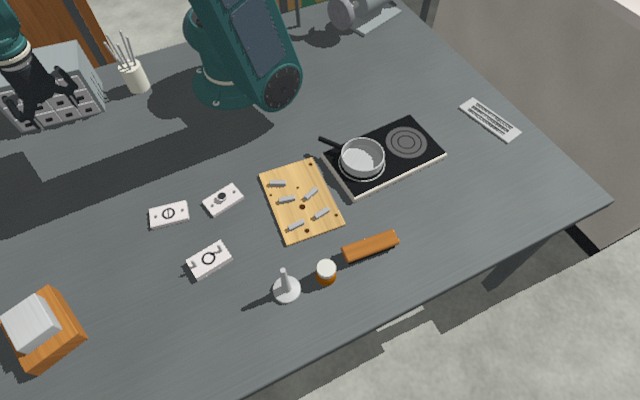

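View pics/side0.png

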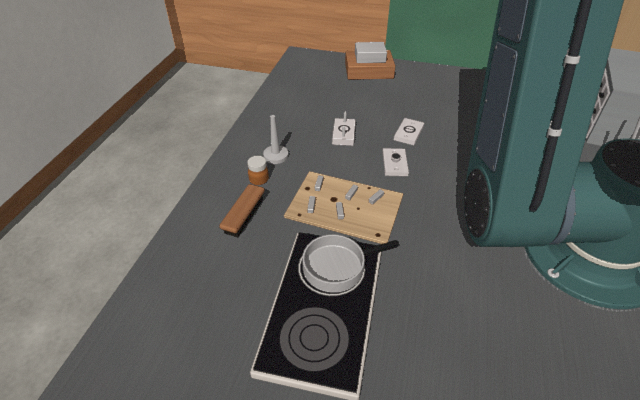

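View pics/wrist0.png

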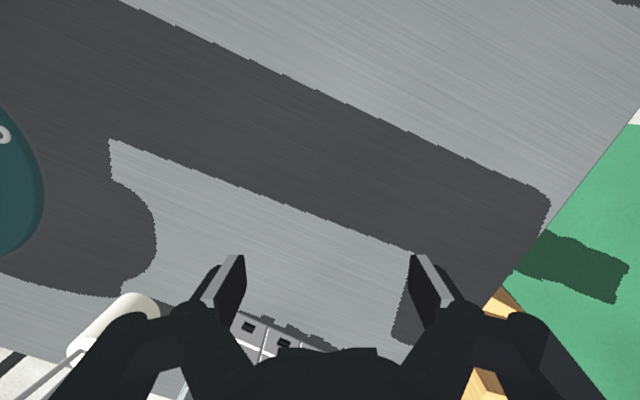

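```bash
cat >> h.py <<'E'
def load(n): 
    z=np.load('pics/'+n+'.npz'); return {k:z[k] for k in z}
def rot(f): return R.from_euler('xyz',f['orientation'],degrees=True).as_matrix()
def cloud(f):
    K=f['camera_matrix'];d=f['range_z'].astype(float);v,u=np.mgrid[:d.shape[0],:d.shape[1]]
    p=np.stack([(u-K[0,2])/K[0,0]*d,-(v-K[1,2])/K[1,1]*d,-d],-1)
    w=p@rot(f).T+f['eye']; w[d==0]=np.nan; return w
def ray(f,uv,z):
    uv=np.atleast_2d(uv).astype(float);K=f['camera_matrix']
    p=np.stack([(uv[:,0]-K[0,2])/K[0,0],-(uv[:,1]-K[1,2])/K[1,1],-np.ones(len(uv))],-1)@rot(f).T
    s=(z-f['eye'][2])/p[:,2]; return f['eye']+p*s[:,None]
def proj(f,P):
    P=np.atleast_2d(P).astype(float);K=f['camera_matrix'];c=(P-f['eye'])@rot(f)
    return np.stack([K[0,2]+K[0,0]*c[:,0]/-c[:,2],K[1,2]-K[1,1]*c[:,1]/-c[:,2]],-1)
E
python3 - <<'E'
from h import *
for n,pts in [('scene',[(276,184),(287,199),(311,193),(321,214),(295,227),(168,213),(222,198),(208,258),(272,220),(362,160),(406,142),(326,270),(286,292),(370,246),(400,200),(120,230)]),
              ('side',[(319,183),(311,205),(340,211),(351,191),(376,197),(409,131),(344,130),(396,162),(333,262),(315,338)])]:
    f=load(n+'0');w=cloud(f)
    for p in pts: print(n,p,w[p[1],p[0]].round(1))
f=load('scene0')
im=f['image'][130:310,130:460]
cv2.imwrite('pics/sc.png',cv2.cvtColor(cv2.resize(im,None,fx=2.4,fy=2.4,interpolation=cv2.INTER_CUBIC),cv2.COLOR_RGB2BGR))
E
```

```text
scene (276, 184) [486.2 -43.6  18.2]
scene (287, 199) [550.6 -37.5  24.5]
scene (311, 193) [562.   30.7  23.8]
scene (321, 214) [634.   25.7  21.3]
scene (295, 227) [636.3 -53.1  16.5]
scene (168, 213) [ 441.4 -344.8   16.1]
scene (222, 198) [ 467.3 -197.2   24.9]
scene (208, 258) [ 620.6 -288.5   20.1]
scene (272, 220) [ 5.797e+02 -9.750e+01  2.000e-01]
scene (362, 160) [532.8 210.1  36.8]
scene (406, 142) [529.  365.7  31.4]
scene (326, 270) [798.4 -43.9  61.8]
scene (286, 292) [ 790.1 -147.7   18.6]
scene (370, 246) [781.5  90.5  36.3]
scene (400, 200) [680.8 253.3  -2.4]
scene (120, 230) [ 422.1 -478.2   -2.7]
side (319, 183) [629.4 -41.5  24.6]
side (311, 205) [626.5  41.2  27.4]
side (340, 211) [556.   41.5  26.4]
side (351, 191) [545.8 -32.4  25.9]
side (376, 197) [483.1 -25.9  27.4]
side (409, 131) [ 439.8 -332.    17.5]
side (344, 130) [ 612.9 -244.8   49. ]
side (396, 162) [ 456.1 -185.1   15.4]
side (333, 262) [534.5 197.1  35.5]
side (315, 338) [525.5 367.9  29.9]
```

View pics/sc.png

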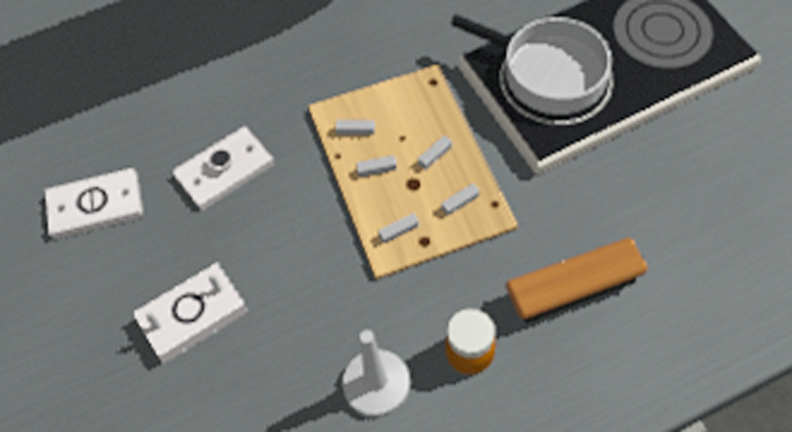

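```bash
cat >> h.py <<'E'
import sys
def plan(*tg,st=None):
    """targets (x,y,z,yaw) world TCP -> rows from present pose"""
    s=bot.state() if st is None else st
    p=s['tool_pos'];ro=s['tool_rot']
    M=R.from_euler('xyz',ro,degrees=True).as_matrix()
    print('now',s['t'].__round__(2),p.round(1),ro.round(1),'F',s['force'].round(1),'w',round(float(s['gripper_width']),1))
    for t in tg:
        d=M.T@(np.array(t[:3])-p)/60; a=-(t[3]-ro[2]); a=(a+180)%360-180
        print(t,'->',d.round(3).tolist(),round(a,1))
E
python3 -c "
from h import *
plan((480,-220,260,90))"
```

```text
now 0.15 [ 220.6 -476.2  230.9] [-180.    -0.    24.9] F [-0.4  0.8  0.1] w 85.3
(480, -220, 260, 90) -> [5.718, -2.058, -0.482] -65.1
```

Call:
move_arm:
  steps:
    - [[5.72, -2.06, -0.5], -65.1, 1]
    - [[5.72, -2.06, -0.5], -65.1, 0.45]
    - [[5.72, -2.06, -0.5], -65.1, 0.45]
    - [[5.72, -2.06, -0.5], -65.1, 0.45]
    - [[5.72, -2.06, -0.5], -65.1, 0.45]
    - [[5.72, -2.06, -0.5], -65.1, 0.45]
    - [[5.72, -2.06, -0.5], -65.1, 0.45]
    - [[5.72, -2.06, -0.5], -65.1, 0.45]

```text
t: 1.15
tool_pos: [479.8, -220.0, 261.0]
tool_rot: [-180.0, -0.0, 89.9]
force: [1.1, 0.2, 0.0]
gripper_width: 38.7
```

```bash
python3 - <<'E'
from h import *
plan((480,0,270,90))
f=cam('wrist','w1'); np.savez('pics/w1.npz',**f); print(f['eye'],f['orientation'])
E
```

```text
now 1.15 [ 479.8 -220.   261. ] [-180.    -0.    89.9] F [1.1 0.2 0. ] w 38.7
(480, 0, 270, 90) -> [3.667, -0.003, -0.15] -0.1
[ 479.99892597 -136.50871262  403.92479369] [-18.93076808   0.05040534  -0.04956102]
```

View pics/w1.png

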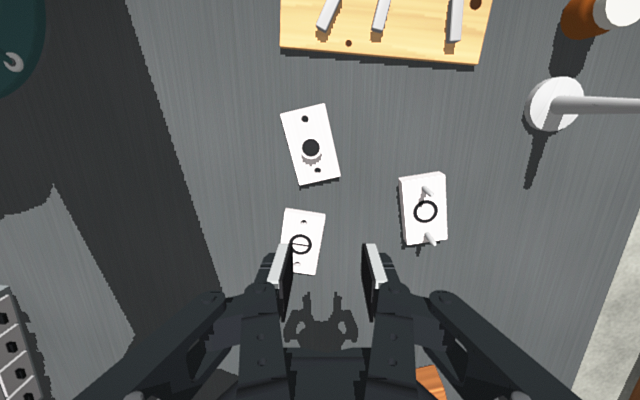

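Call:
move_arm:
  steps:
    - [[3.67, 0, -0.3], 0, 0.45]
    - [[3.67, 0, -0.3], 0, 0.45]
    - [[3.67, 0, -0.3], 0, 0.45]
    - [[3.67, 0, -0.3], 0, 0.45]
    - [[3.67, 0, -0.3], 0, 0.45]

```text
t: 1.82
tool_pos: [479.9, 0.9, 279.6]
tool_rot: [180.0, -0.0, 90.0]
force: [-0.1, -0.3, 0.4]
gripper_width: 38.5
```

```bash
python3 - <<'E'
from h import *
plan((480,0,270,90))
f=cam('wrist','w2'); np.savez('pics/w2.npz',**f); print(f['eye'],f['orientation'])
E
```

```text
now 1.82 [479.9   0.9 279.6] [180.  -0.  90.] F [-0.1 -0.3  0.4] w 38.5
(480, 0, 270, 90) -> [-0.016, 0.002, 0.16] -0.0
[479.75910498  84.46329632 422.50232171] [-1.89381393e+01 -1.13024818e-02 -1.05271212e-03]
```

View pics/w2.png

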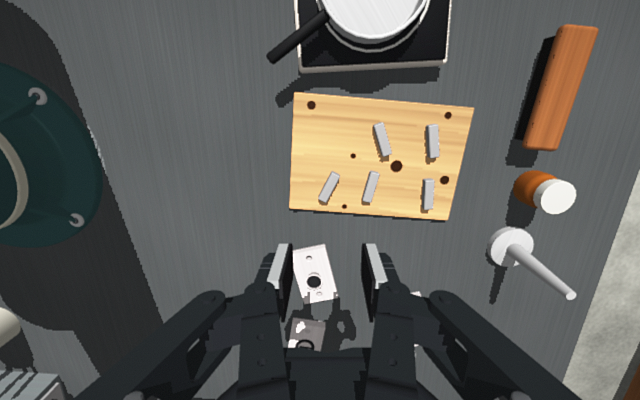

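```bash
cat >> h.py <<'E'
def rect(f,cnt,z):
    w=ray(f,np.array(cnt).reshape(-1,2),z)[:,:2].astype(np.float32)
    (c,s,a)=cv2.minAreaRect(w); 
    if s[0]<s[1]: s=s[::-1]; a+=90
    return np.round(c,1),np.round(s,1),round((a+90)%180-90,1)  # angle of LONG axis from world x
E
python3 - <<'E'
from h import *
f=load('w2');im=f['image'];hsv=cv2.cvtColor(im,cv2.COLOR_RGB2HSV)
x0,y0,x1,y1=285,90,480,225
cv2.imwrite('pics/w2c.png',cv2.cvtColor(cv2.resize(im[y0:y1,x0:x1],None,fx=4,fy=4,interpolation=cv2.INTER_NEAREST),cv2.COLOR_RGB2BGR))
m=((hsv[...,1]<60)&(hsv[...,2]>60)).astype(np.uint8); q=np.zeros_like(m);
board=cv2.convexHull(np.array([[297,98],[470,109],[446,216],[293,205]])); cv2.fillPoly(q,[board],1); m&=q
n,l,st,ce=cv2.connectedComponentsWithStats(m)
for i in range(1,n):
    if st[i,4]<80: continue
    px=im[l==i].astype(int).mean(1); print(ce[i].round(),st[i,4],np.percentile(px,[5,25,50,75,95]))
    ys,xs=np.nonzero(l==i); print('  all',rect(f,np.c_[xs,ys],24))
    thr=0.9*np.percentile(px,70); k=(l==i)&(im.mean(2)>thr);ys,xs=np.nonzero(k); print('  top',rect(f,np.c_[xs,ys],24))
E
```

```text
[382. 139.] 362 [ 92.01666667 191.91666667 202.33333333 204.33333333 207.33333333]
  all (array([556.2,  33.8]), array([46.9, 14.6]), -70.3)
  top (array([557.3,  34.2]), array([45.3, 11.8]), -70.3)
[432. 140.] 405 [ 70.33333333 157.33333333 200.         202.         205.6       ]
  all (array([625.3,  31.4]), array([46.3, 16.4]), -82.8)
  top (array([627.9,  32.2]), array([45.8, 11.8]), -80.3)
[329. 187.] 310 [138.78333333 187.75       201.         203.66666667 207.33333333]
  all (array([482.4, -35.2]), array([47.1, 14.8]), 62.8)
  top (array([482.6, -35.2]), array([44.4, 12.4]), 62.6)
[370. 186.] 314 [111.55       185.16666667 200.66666667 202.66666667 206.11666667]
  all (array([543.1, -34.5]), array([47.3, 14.8]), 76.9)
  top (array([544.1, -34.6]), array([46.2, 12.1]), 76.7)
[428. 194.] 348 [ 70.45       160.         199.66666667 201.33333333 205.33333333]
  all (array([628. , -45.5]), array([48.2, 16.8]), -86.3)
  top (array([630.3, -44.7]), array([46.9, 11.8]), -86.8)
```

View pics/w2c.png

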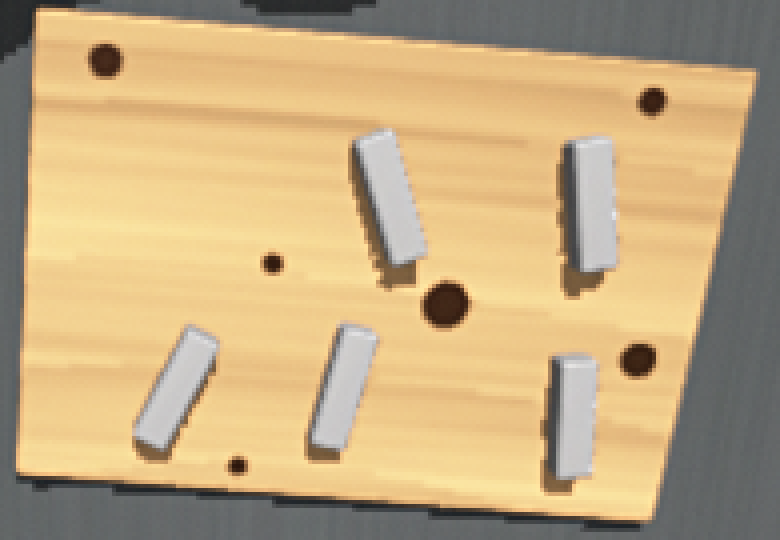

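```bash
python3 - <<'E'
from h import *
plan((544,-34.6,70,76.8),(544,-34.6,12.5,76.8))
E
```

```text
now 1.88 [ 4.800e+02 -2.000e-01  2.794e+02] [180.    0.   89.9] F [ 0.4 -0.4 -0.6] w 38.6
(544, -34.6, 70, 76.8) -> [-0.572, 1.066, 3.49] 13.1
(544, -34.6, 12.5, 76.8) -> [-0.571, 1.066, 4.449] 13.1
```

Call:
move_arm:
  steps:
    - [[-0.57, 1.07, 2.5], 13.1, 0.45]
    - [[-0.57, 1.07, 3.49], 13.1, 0.45]
    - [[-0.57, 1.07, 3.49], 13.1, 0.45]
    - [[-0.57, 1.07, 3.49], 13.1, 0.45]
    - [[-0.57, 1.07, 4.0], 13.1, 0.45]
    - [[-0.57, 1.07, 4.45], 13.1, 0.45]
    - [[-0.57, 1.07, 4.45], 13.1, 0.45]
    - [[-0.57, 1.07, 4.45], 13.1, 0.0]
  squeeze: 60

```text
t: 2.88
tool_pos: [544.3, -35.5, 12.2]
tool_rot: [-180.0, 0.0, 76.7]
force: [-0.2, 0.0, -0.1]
gripper_width: 21.5
```

Call:
move_arm:
  steps:
    - [[0, 0, 0], 0, 0]
    - [[0, 0, 0], 0, 0]
    - [[0, 0, 0], 0, 0]

```text
t: 3.25
tool_pos: [544.7, -34.5, 12.7]
tool_rot: [180.0, 0.0, 76.8]
force: [-1.4, -4.0, 5.7]
gripper_width: 12.2
```

```bash
python3 - <<'E'
from h import *
plan((520,60,220,76.8))
E
```

```text
now 3.25 [544.7 -34.5  12.7] [180.    0.   76.8] F [-1.4 -4.   5.7] w 12.2
(520, 60, 220, 76.8) -> [1.437, -0.757, -3.457] 0.0
```

Call:
move_arm:
  steps:
    - [[0, 0, -1], 0, 0]
    - [[0, 0, -2], 0, 0]
    - [[1, 0, -3], 0, 0]
    - [[2, -0.2, -3.8], 0, 0]
    - [[3, -0.3, -3.8], -6, 0]
    - [[4, -0.3, -3.8], -13, 0]
    - [[4.5, -0.3, -3.8], -13, 0]
    - [[4.5, -0.3, -3.8], -13, 0]

```text
t: 4.25
tool_pos: [588.2, 236.6, 239.5]
tool_rot: [-180.0, -0.0, 90.1]
force: [-0.7, 0.3, -1.1]
gripper_width: 12.2
```

```bash
python3 - <<'E'
from h import *
plan((500,160,220,76.8))
f=cam('wrist','w3'); np.savez('pics/w3.npz',**f); print(f['eye'],f['orientation'])
E
```

```text
now 4.25 [588.2 236.6 239.5] [-180.    -0.    90.1] F [-0.7  0.3 -1.1] w 12.2
(500, 160, 220, 76.8) -> [-1.274, -1.472, 0.325] 13.3
[588.12313838 320.03907391 382.45387475] [-18.90002319   0.05967326   0.13259697]
```

View pics/w3.png

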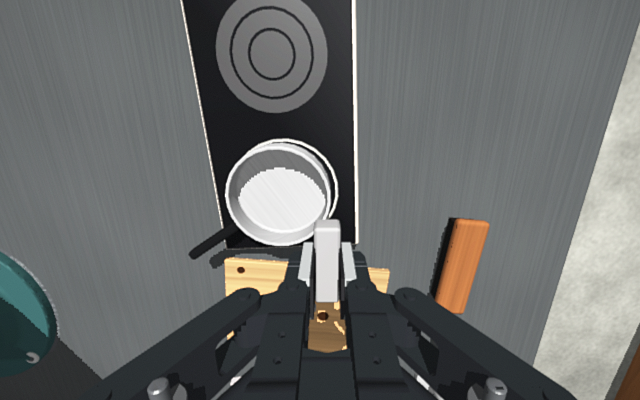

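```bash
python3 - <<'E'
from h import *
f=load('w3');im=f['image'];g=im.mean(2)
cv2.imwrite('pics/w3c.png',cv2.cvtColor(cv2.resize(im[125:265,180:370],None,fx=4,fy=4,interpolation=cv2.INTER_NEAREST),cv2.COLOR_RGB2BGR))
def circ(P):
    A=np.c_[2*P[:,:2],np.ones(len(P))];b=(P[:,:2]**2).sum(1);s=np.linalg.lstsq(A,b,rcond=None)[0]
    r=np.sqrt(s[2]+s[0]**2+s[1]**2);res=np.abs(np.linalg.norm(P[:,:2]-s[:2],axis=1)-r);return s[:2].round(1),round(r,1),res.max().round(1)
# disc
m=((g>60)).astype(np.uint8);m[125:]=0;m[:,:205]=0;m[:,340:]=0
c=max(cv2.findContours(m,cv2.RETR_EXTERNAL,cv2.CHAIN_APPROX_NONE)[0],key=cv2.contourArea).reshape(-1,2)
c=c[(c[:,1]>2)]
print('disc',circ(ray(f,c,30)),len(c))
w=cloud(f)
for p in [(280,195),(277,147),(271,55),(200,120),(228,200),(300,130)]: print(p,w[p[1],p[0]].round(1))
E
```

```text
disc (array([526.3, 368.6]), np.float64(62.0), np.float64(0.8)) 263
(280, 195) [527.9 204.9  34.1]
(277, 147) [533.  271.3  66.1]
(271, 55) [525.6 367.8  30.5]
(200, 120) [ 4.234e+02  2.957e+02 -3.000e-01]
(228, 200) [472.1 209.2  66.4]
(300, 130) [555.6 286.3  30.4]
```

View pics/w3c.png

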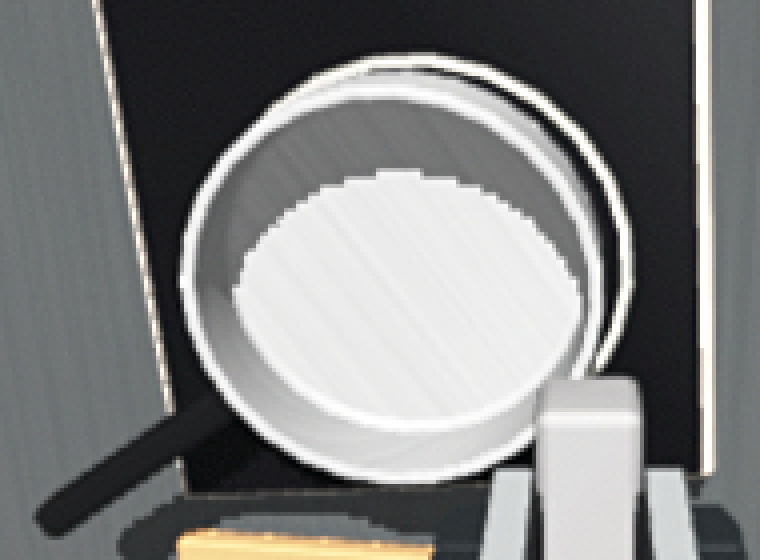

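```bash
cat >> h.py <<'E'
def circ(P):
    P=np.asarray(P)[:,:2];A=np.c_[2*P,np.ones(len(P))];b=(P**2).sum(1);s=np.linalg.lstsq(A,b,rcond=None)[0]
    r=np.sqrt(s[2]+s[0]**2+s[1]**2);res=np.abs(np.linalg.norm(P-s[:2],axis=1)-r);return s[:2].round(1),round(float(r),1),round(float(res.max()),1)
E
python3 - <<'E'
from h import *
f=load('w3')
cv=lambda L:[(180+x/4,125+y/4) for x,y in L]
print('pan',circ(ray(f,cv([(181,285),(385,85),(400,484),(603,285),(222,155),(250,425),(545,160)]),66)))
print('ring',circ(ray(f,cv([(632,250),(410,54),(540,95),(605,175),(330,72)]),30)))
print('handle end',ray(f,cv([(38,515),(75,530)]),61), 'root',ray(f,cv([(190,400),(250,430)]),61))
E
```

```text
pan (array([530.7, 210.3]), 61.7, 0.6)
ring (array([534.2, 207.7]), 68.0, 1.0)
handle end [[412.97568581 134.48644305  61.        ]
 [424.01189973 129.07023851  61.        ]] root [[465.93644023 174.72280341  61.        ]
 [483.45710082 164.59406696  61.        ]]
```

```bash
python3 - <<'E'
from h import *
plan((508.7,210.3,130,90),(508.7,210.3,38,90))
E
```

```text
now 4.3 [588.1 234.7 239.6] [-179.9   -0.    90. ] F [ 0.4 -0.5 -1.3] w 12.0
(508.7, 210.3, 130, 90) -> [-0.406, -1.321, 1.828] 0.0
(508.7, 210.3, 38, 90) -> [-0.406, -1.32, 3.361] 0.0
```

Call:
move_arm:
  steps:
    - [[-0.41, -1.32, 0.8], 0, 0]
    - [[-0.41, -1.32, 1.83], 0, 0]
    - [[-0.41, -1.32, 2.5], 0, 0]
    - [[-0.41, -1.32, 3.1], 0, 0]
    - [[-0.41, -1.32, 3.36], 0, 0]
    - [[-0.41, -1.32, 3.36], 0, 0]
    - [[-0.41, -1.32, 3.36], 0, 0.3]
    - [[-0.41, -1.32, 3.36], 0, 0.3]

```text
t: 5.3
tool_pos: [509.5, 208.5, 39.5]
tool_rot: [179.9, -0.0, 89.8]
force: [-0.0, 0.3, -0.3]
gripper_width: 25.7
```

Call:
move_arm:
  steps:
    - [[0, 0, 0], 0, 0.3]
    - [[0, 0, -1], 0, 0.3]
    - [[0, 0, -2], 0, 0.45]

```text
t: 5.68
tool_pos: [508.6, 208.5, 160.3]
tool_rot: [-180.0, 0.0, 89.9]
force: [1.5, 0.5, -0.6]
gripper_width: 38.2
```

```bash
python3 - <<'E'
from h import *
f=cam('wrist','w4'); np.savez('pics/w4.npz',**f)
plan((540,60,200,110),(557,34,70,110),(557,34,12.5,110))
E
```

```text
now 5.72 [511.1 209.2 168. ] [ 1.795e+02 -1.000e-01  8.990e+01] F [0.6 0.  9. ] w 38.3
(540, 60, 200, 110) -> [-2.485, 0.492, -0.534] -20.1
(557, 34, 70, 110) -> [-2.922, 0.758, 1.634] -20.1
(557, 34, 12.5, 110) -> [-2.924, 0.75, 2.592] -20.1
```

View pics/w4.png

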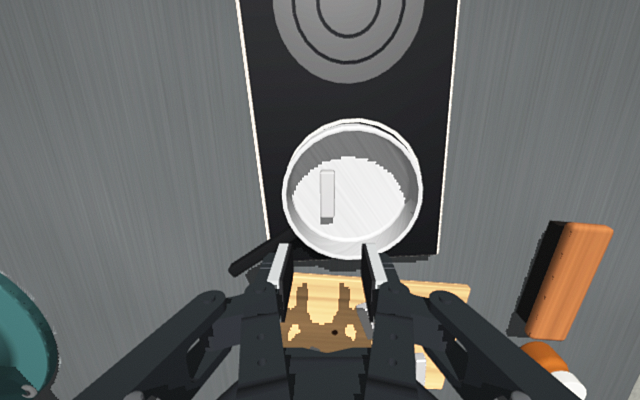

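Call:
move_arm:
  steps:
    - [[-1, 0.4, -0.5], -10, 0.45]
    - [[-2, 0.8, 0], -20, 0.45]
    - [[-2.92, 0.8, 0.7], -20, 0.45]
    - [[-2.92, 0.8, 1.5], -20, 0.45]
    - [[-2.92, 0.8, 2.2], -20, 0.45]
    - [[-2.92, 0.8, 2.45], -20, 0.45]
    - [[-2.92, 0.8, 2.45], -20, 0.45]
    - [[-2.92, 0.8, 2.45], -20, 0.45]

```text
t: 6.72
tool_pos: [557.7, 33.5, 13.3]
tool_rot: [179.9, 0.1, 109.9]
force: [-0.4, 0.2, 0.7]
gripper_width: 38.6
```

Call:
move_arm:
  steps:
    - [[0, 0, 0], 0, 0]
    - [[0, 0, 0], 0, 0]
    - [[0, 0, 0], 0, 0]
    - [[0, 0, 0], 0, 0]
    - [[0, 0, -1], 0, 0]
    - [[0, 0, -2], 0, 0]
    - [[0, 0, -2], 0, 0]
    - [[0, 0, -2], 0, 0]

```text
t: 7.72
tool_pos: [556.5, 33.4, 131.8]
tool_rot: [180.0, 0.0, 109.9]
force: [-0.3, 0.7, -0.9]
gripper_width: 12.2
```

```bash
python3 - <<'E'
from h import *
plan((552.7,210.3,133,90),(552.7,210.3,38,90))
E
```

```text
now 7.72 [556.5  33.4 131.8] [180.    0.  109.9] F [-0.3  0.7 -0.9] w 12.2
(552.7, 210.3, 133, 90) -> [2.795, 0.942, -0.021] 19.9
(552.7, 210.3, 38, 90) -> [2.795, 0.941, 1.563] 19.9
```

Call:
move_arm:
  steps:
    - [[0.9, 0.3, 0], 10, 0]
    - [[1.8, 0.6, 0], 19.9, 0]
    - [[2.8, 0.94, 0], 19.9, 0]
    - [[2.8, 0.94, 0.3], 19.9, 0]
    - [[2.8, 0.94, 1.2], 19.9, 0]
    - [[2.8, 0.94, 1.56], 19.9, 0]
    - [[2.8, 0.94, 1.56], 19.9, 0]
    - [[2.8, 0.94, 1.56], 19.9, 0.3]

```text
t: 8.72
tool_pos: [551.8, 210.3, 36.9]
tool_rot: [-179.9, 0.0, 90.0]
force: [0.8, -0.8, 0.7]
gripper_width: 25.5
```

Call:
move_arm:
  steps:
    - [[0, 0, 0], 0, 0.3]
    - [[0, 0, 0], 0, 0.3]
    - [[0, 0, -1], 0, 0.3]
    - [[0, 0, -2], 0, 0.45]
    - [[0, 0, -2], 0, 0.45]
    - [[0, 0, -2], 0, 0.45]

```text
t: 9.48
tool_pos: [552.5, 210.4, 157.8]
tool_rot: [-180.0, 0.0, 90.0]
force: [0.1, 0.2, -1.0]
gripper_width: 38.1
```

```bash
python3 - <<'E'
from h import *
f=cam('wrist','w5'); np.savez('pics/w5.npz',**f)
plan((627.7,32,70,99),(627.7,32,12.5,99))
E
```

```text
now 9.53 [552.1 210.3 157.1] [-179.9    0.    90. ] F [-0.7 -0.7 -0.6] w 38.6
(627.7, 32, 70, 99) -> [-2.97, 1.264, 1.451] -9.0
(627.7, 32, 12.5, 99) -> [-2.97, 1.266, 2.409] -9.0
```

View pics/w5.png

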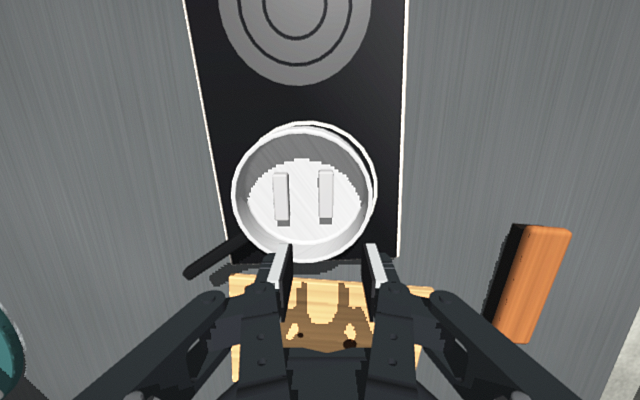

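Call:
move_arm:
  steps:
    - [[-1, 0.4, 0], -9, 0.45]
    - [[-2, 0.8, 0], -9, 0.45]
    - [[-2.97, 1.27, 0.5], -9, 0.45]
    - [[-2.97, 1.27, 1.4], -9, 0.45]
    - [[-2.97, 1.27, 2.1], -9, 0.45]
    - [[-2.97, 1.27, 2.41], -9, 0.45]
    - [[-2.97, 1.27, 2.41], -9, 0.45]
    - [[-2.97, 1.27, 2.41], -9, 0.45]

```text
t: 10.52
tool_pos: [628.0, 32.2, 12.5]
tool_rot: [-179.9, -0.0, 99.0]
force: [-0.3, -0.6, 0.2]
gripper_width: 38.2
```

Call:
move_arm:
  steps:
    - [[0, 0, 0], 0, 0]
    - [[0, 0, 0], 0, 0]
    - [[0, 0, 0], 0, 0]
    - [[0, 0, 0], 0, 0]
    - [[0, 0, -1], 0, 0]
    - [[0, 0, -2], 0, 0]
    - [[0, 0, -2], 0, 0]
    - [[0, 0, -2], 0, 0]

```text
t: 11.52
tool_pos: [628.4, 32.2, 133.0]
tool_rot: [-180.0, -0.0, 99.0]
force: [-0.5, -0.4, -1.0]
gripper_width: 11.9
```

```bash
python3 - <<'E'
from h import *
plan((530.7,210.3,133,90),(530.7,210.3,53,90))
E
```

```text
now 11.53 [628.4  32.2 133. ] [-180.   -0.   99.] F [-0.5 -0.4 -1. ] w 11.9
(530.7, 210.3, 133, 90) -> [3.186, -1.147, 0.001] 9.0
(530.7, 210.3, 53, 90) -> [3.185, -1.147, 1.334] 9.0
```

Call:
move_arm:
  steps:
    - [[1, -0.4, 0], 9, 0]
    - [[2, -0.8, 0], 9, 0]
    - [[3.19, -1.15, 0], 9, 0]
    - [[3.19, -1.15, 0.3], 9, 0]
    - [[3.19, -1.15, 1.0], 9, 0]
    - [[3.19, -1.15, 1.37], 9, 0]
    - [[3.19, -1.15, 1.37], 9, 0]
    - [[3.19, -1.15, 1.37], 9, 0.3]

```text
t: 12.52
tool_pos: [529.9, 210.3, 50.2]
tool_rot: [-179.9, 0.0, 90.0]
force: [-0.1, 0.1, 1.0]
gripper_width: 25.5
```

Call:
move_arm:
  steps:
    - [[0, 0, 0], 0, 0.3]
    - [[0, 0, 0], 0, 0.3]
    - [[0, 0, -1], 0, 0.3]
    - [[0, 0, -1.8], 0, 0.45]
    - [[0, 0, -1.8], 0, 0.45]
    - [[0, 0, -1.8], 0, 0.45]

```text
t: 13.28
tool_pos: [530.5, 210.4, 158.9]
tool_rot: [-180.0, 0.0, 90.0]
force: [0.0, 0.1, -0.7]
gripper_width: 38.6
```

```bash
python3 - <<'E'
from h import *
f=cam('wrist','w6'); np.savez('pics/w6.npz',**f)
plan((630,-44.7,70,93.3),(630,-44.7,12.5,93.3))
E
```

```text
now 13.32 [530.2 210.4 158.4] [-179.9    0.    90. ] F [ 0.6  0.4 -0.5] w 38.6
(630, -44.7, 70, 93.3) -> [-4.249, 1.668, 1.472] -3.3
(630, -44.7, 12.5, 93.3) -> [-4.249, 1.669, 2.431] -3.3
```

View pics/w6.png

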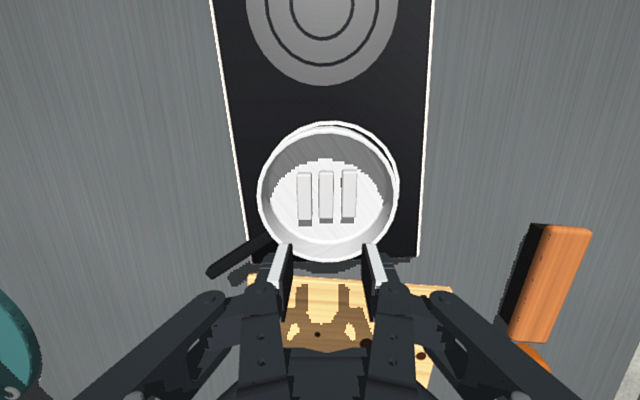

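Call:
move_arm:
  steps:
    - [[-1, 0.4, 0], -3.3, 0.45]
    - [[-2, 0.8, 0], -3.3, 0.45]
    - [[-3, 1.3, 0.1], -3.3, 0.45]
    - [[-4.25, 1.67, 0.8], -3.3, 0.45]
    - [[-4.25, 1.67, 1.4], -3.3, 0.45]
    - [[-4.25, 1.67, 2.2], -3.3, 0.45]
    - [[-4.25, 1.67, 2.43], -3.3, 0.45]
    - [[-4.25, 1.67, 2.43], -3.3, 0.45]

```text
t: 14.32
tool_pos: [630.2, -44.1, 13.2]
tool_rot: [-179.9, -0.0, 93.3]
force: [0.7, 0.1, -0.1]
gripper_width: 38.3
```

Call:
move_arm:
  steps:
    - [[0, 0, 0], 0, 0]
    - [[0, 0, 0], 0, 0]
    - [[0, 0, 0], 0, 0]
    - [[0, 0, 0], 0, 0]
    - [[0, 0, -1], 0, 0]
    - [[0, 0, -2], 0, 0]
    - [[0, 0, -2], 0, 0]
    - [[0, 0, -2], 0, 0]

```text
t: 15.32
tool_pos: [630.8, -44.4, 134.2]
tool_rot: [179.9, 0.0, 93.3]
force: [-1.1, 0.2, -0.9]
gripper_width: 11.9
```

```bash
python3 - <<'E'
from h import *
plan((530.7,190,140,180),(530.7,190,53,180))
E
```

```text
now 15.32 [630.8 -44.4 134.2] [179.9   0.   93.3] F [-1.1  0.2 -0.9] w 11.9
(530.7, 190, 140, 180) -> [3.995, -1.443, -0.1] -86.7
(530.7, 190, 53, 180) -> [3.996, -1.445, 1.35] -86.7
```

Call:
move_arm:
  steps:
    - [[1, -0.4, -0.1], -10, 0]
    - [[2, -0.8, -0.1], -20, 0]
    - [[3, -1.2, -0.1], -30, 0]
    - [[4.04, -1.44, -0.1], -40, 0]
    - [[4.04, -1.44, -0.1], -50, 0]
    - [[4.04, -1.44, -0.1], -60, 0]
    - [[4.04, -1.44, -0.1], -70, 0]
    - [[4.04, -1.44, -0.1], -80, 0]

```text
t: 16.32
tool_pos: [530.0, 192.5, 138.4]
tool_rot: [-180.0, -0.1, 173.6]
force: [-0.7, 0.5, -0.0]
gripper_width: 12.0
```

```bash
python3 - <<'E'
from h import *
plan((530.7,192.5,140,180),(530.7,192.5,52,180))
E
```

```text
now 16.32 [530.  192.5 138.4] [-1.800e+02 -1.000e-01  1.736e+02] F [-0.7  0.5 -0. ] w 12.0
(530.7, 192.5, 140, 180) -> [-0.012, 0.001, -0.026] -6.4
(530.7, 192.5, 52, 180) -> [-0.015, 0.002, 1.44] -6.4
```

Call:
move_arm:
  steps:
    - [[0, 0, 0.5], -6.7, 0]
    - [[0, 0, 1.2], -6.7, 0]
    - [[0, 0, 1.45], -6.7, 0]
    - [[0, 0, 1.45], -6.7, 0]
    - [[0, 0, 1.45], -6.7, 0.3]
    - [[0, 0, 1.45], -6.7, 0.3]
    - [[0, 0, 1.45], -6.7, 0.3]
    - [[0, 0, 0.6], -6.7, 0.3]

```text
t: 17.32
tool_pos: [528.8, 192.1, 101.6]
tool_rot: [-179.9, -0.3, 179.9]
force: [1.2, 0.1, 0.8]
gripper_width: 25.2
```

Call:
move_arm:
  steps:
    - [[0, 0, -1], 0, 0.45]
    - [[0, 0, -1.8], 0, 0.45]
    - [[0, 0, -1.8], 0, 0.45]
    - [[0, 0, -1.8], 0, 0.45]

```text
t: 17.82
tool_pos: [530.5, 192.5, 211.0]
tool_rot: [-180.0, -0.0, 180.0]
force: [0.1, 0.1, -0.9]
gripper_width: 38.1
```

```bash
python3 - <<'E'
from h import *
f=cam('wrist','w7'); np.savez('pics/w7.npz',**f)
g=cam('side','s7');np.savez('pics/s7.npz',**g)
plan((482.6,-35.2,200,62.7),(482.6,-35.2,12.5,62.7))
a=cv2.resize(f['image'],(400,250));b=g['image'][140:320,200:480]
b=cv2.resize(b,(400,257))
cv2.imwrite('pics/m7.png',cv2.cvtColor(np.hstack([cv2.resize(a,(400,257)),b]),cv2.COLOR_RGB2BGR))
E
```

```text
now 17.93 [530.2 192.4 210.3] [-1.8e+02 -1.0e-01  1.8e+02] F [-0.1  0.8 -0.8] w 38.2
(482.6, -35.2, 200, 62.7) -> [0.789, -3.794, 0.175] 117.3
(482.6, -35.2, 12.5, 62.7) -> [0.783, -3.793, 3.3] 117.3
```

View pics/m7.png

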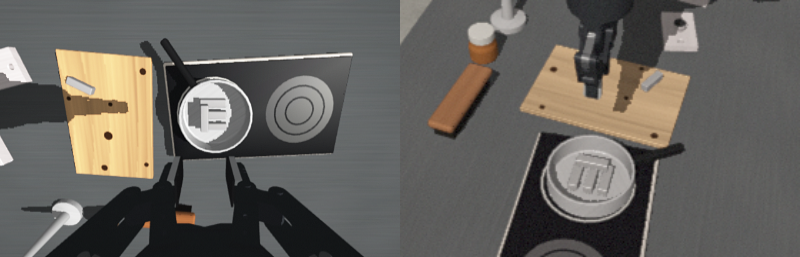

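```bash
python3 - <<'E'
from h import *
f=load('w7');im=f['image'];hsv=cv2.cvtColor(im,cv2.COLOR_RGB2HSV)
m=((hsv[...,1]<60)&(im.mean(2)>175)).astype(np.uint8); m[:,:100]=0;m[:,160:]=0;m[:110]=0;m[158:]=0
n,l,st,ce=cv2.connectedComponentsWithStats(m);i=1+st[1:,4].argmax();ys,xs=np.nonzero(l==i);print(ce[i],st[i,4],rect(f,np.c_[xs,ys],24))
plan((482.6,-35.2,200,242.7),(482.6,-35.2,12.5,242.7))
E
```

```text
[126.38655462 133.77941176] 476 (array([482.7, -34.8]), array([45.8, 13.2]), 63.2)
now 17.93 [530.2 192.4 210.3] [-1.8e+02 -1.0e-01  1.8e+02] F [-0.1  0.8 -0.8] w 38.2
(482.6, -35.2, 200, 242.7) -> [0.789, -3.794, 0.175] -62.7
(482.6, -35.2, 12.5, 242.7) -> [0.783, -3.793, 3.3] -62.7
```

Call:
move_arm:
  steps:
    - [[0.2, -1, 0], -10, 0.45]
    - [[0.4, -2, 0], -20, 0.45]
    - [[0.6, -3, 0], -30, 0.45]
    - [[0.79, -3.79, 0], -40, 0.45]
    - [[0.79, -3.79, 1], -50, 0.45]
    - [[0.79, -3.79, 1.8], -60, 0.45]
    - [[0.79, -3.79, 2.3], -63, 0.45]
    - [[0.79, -3.79, 2.3], -63, 0.45]

```text
t: 18.92
tool_pos: [481.2, -34.4, 71.4]
tool_rot: [179.7, -0.1, -117.1]
force: [0.1, 0.1, 1.1]
gripper_width: 38.9
```

```bash
python3 - <<'E'
from h import *
plan((482.7,-35.0,12.5,243))
E
```

```text
now 18.93 [481.2 -34.4  71.4] [ 1.797e+02 -1.000e-01 -1.171e+02] F [0.1 0.1 1.1] w 38.9
(482.7, -35.0, 12.5, 243) -> [-0.004, -0.031, 0.982] -0.1
```

Call:
move_arm:
  steps:
    - [[0, 0, 0.7], 0, 0.45]
    - [[0, 0, 0.98], 0, 0.45]
    - [[0, 0, 0.98], 0, 0.45]
    - [[0, 0, 0.98], 0, 0]
    - [[0, 0, 0.98], 0, 0]
    - [[0, 0, 0.98], 0, 0]
    - [[0, 0, 0.98], 0, 0]
    - [[0, 0, 0.98], 0, 0]

```text
t: 19.92
tool_pos: [484.0, -35.0, 16.1]
tool_rot: [-179.9, 0.0, -117.1]
force: [-2.1, 0.1, 8.9]
gripper_width: 11.8
```

Call:
move_arm:
  steps:
    - [[0, 0, -1], 0, 0]
    - [[0, 0, -2], 0, 0]
    - [[0, 0, -2], 0, 0]
    - [[0, 0, -2], 0, 0]

```text
t: 20.42
tool_pos: [483.1, -34.8, 135.0]
tool_rot: [-180.0, 0.0, -117.1]
force: [-1.1, 0.0, -0.8]
gripper_width: 11.8
```

```bash
python3 - <<'E'
from h import *
plan((530.7,228.5,140,180))
E
```

```text
now 20.43 [483.1 -34.8 135. ] [-180.     0.  -117.1] F [-1.1  0.  -0.8] w 11.8
(530.7, 228.5, 140, 180) -> [-4.269, 1.289, -0.084] 62.9
```

Call:
move_arm:
  steps:
    - [[-1, 0.3, -0.1], 10, 0]
    - [[-2, 0.6, -0.1], 20, 0]
    - [[-3, 0.9, -0.1], 30, 0]
    - [[-4, 1.2, -0.1], 40, 0]
    - [[-4.27, 1.29, -0.1], 50, 0]
    - [[-4.27, 1.29, -0.1], 60, 0]
    - [[-4.27, 1.29, -0.1], 62.9, 0]
    - [[-4.27, 1.29, -0.1], 62.9, 0]

```text
t: 21.42
tool_pos: [530.0, 228.5, 139.4]
tool_rot: [-180.0, -0.1, -179.9]
force: [0.7, -0.3, -0.4]
gripper_width: 11.8
```

```bash
python3 - <<'E'
from h import *
plan((530.7,228.5,52,180))
f=cam('wrist','w8'); np.savez('pics/w8.npz',**f)
E
```

```text
now 21.43 [530.  228.5 139.4] [-1.800e+02 -1.000e-01 -1.799e+02] F [ 0.7 -0.3 -0.4] w 11.8
(530.7, 228.5, 52, 180) -> [-0.015, 0.001, 1.457] 0.1
```

View pics/w8.png

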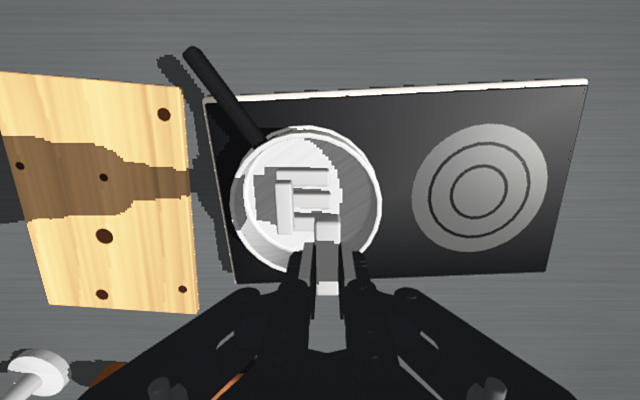

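Call:
move_arm:
  steps:
    - [[0, 0, 0.5], 0, 0]
    - [[0, 0, 1.2], 0, 0]
    - [[0, 0, 1.45], 0, 0]
    - [[0, 0, 1.45], 0, 0]
    - [[0, 0, 1.45], 0, 0.3]
    - [[0, 0, 1.45], 0, 0.3]
    - [[0, 0, 1.45], 0, 0.3]
    - [[0, 0, 0.6], 0, 0.3]

```text
t: 22.48
tool_pos: [528.8, 228.0, 102.7]
tool_rot: [-179.9, -0.3, -179.9]
force: [1.4, 0.0, -0.1]
gripper_width: 25.5
```

Call:
move_arm:
  steps:
    - [[0, 0, -1], 0, 0.45]
    - [[0, 0, -1.8], 0, 0.45]
    - [[0, 0, -1.8], 0, 0.45]
    - [[0, 0, -1.8], 0, 0.45]

```text
t: 22.98
tool_pos: [530.5, 228.5, 212.2]
tool_rot: [-180.0, -0.0, -179.9]
force: [-0.4, -0.5, -1.0]
gripper_width: 38.4
```

```bash
python3 - <<'E'
from h import *
f=cam('wrist','w9'); np.savez('pics/w9.npz',**f)
plan((530,210,200,180))
E
```

```text
now 23.02 [530.2 228.4 211.7] [-1.800e+02 -1.000e-01 -1.799e+02] F [-0.1  0.3 -0.1] w 38.6
(530, 210, 200, 180) -> [0.004, -0.307, 0.195] 0.1
```

View pics/w9.png

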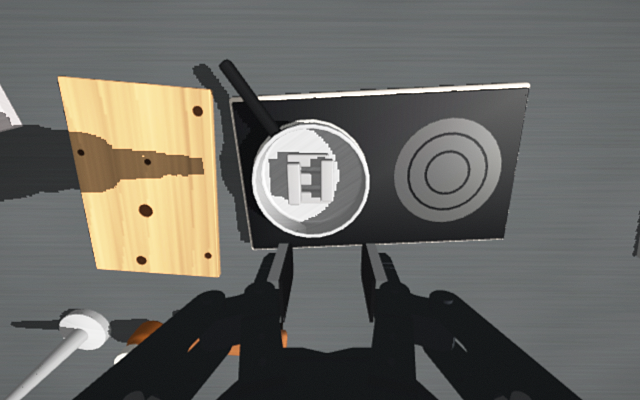

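```bash
python3 - <<'E'
from h import *
f=load('w9');im=f['image']
g=im.astype(int).max(2)
cv2.imwrite('pics/w9c.png',cv2.cvtColor(cv2.resize(im[50:245,190:380],None,fx=3.5,fy=3.5,interpolation=cv2.INTER_NEAREST),cv2.COLOR_RGB2BGR))
# handle mid points: dark runs outside hotplate, by row
for v in (66,72,78,84,90,94):
    r=g[v,200:300]; xs=200+np.nonzero(r<45)[0]; print(v,xs.min(),xs.max(),ray(f,[((xs.min()+xs.max())/2,v)],61).round(1))
E
```

```text
66 220 234 [[416.3 134.3  61. ]]
72 223 238 [[421.4 137.1  61. ]]
78 228 242 [[426.7 140.8  61. ]]
84 232 247 [[432.  144.6  61. ]]
90 237 251 [[437.4 148.4  61. ]]
94 240 254 [[441. 151.  61.]]
```

View pics/w9c.png

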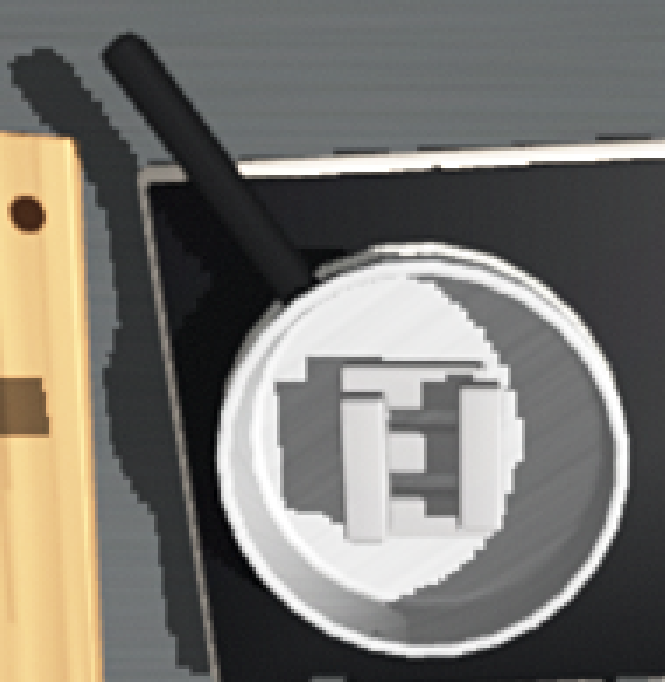

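```bash
python3 - <<'E'
from h import *
f=load('w9')
cv=lambda L:[(190+x/3.5,50+y/3.5) for x,y in L]
print(circ(ray(f,cv([(218,455),(628,450),(425,657),(250,580),(600,560),(596,335)]),66)))
plan((437.4,148.4,120,213.9),(437.4,148.4,46,213.9))
E
```

```text
(array([529.8, 211.1]), 63.1, 2.2)
now 23.02 [530.2 228.4 211.7] [-1.800e+02 -1.000e-01 -1.799e+02] F [-0.1  0.3 -0.1] w 38.6
(437.4, 148.4, 120, 213.9) -> [1.546, -1.331, 1.531] -33.8
(437.4, 148.4, 46, 213.9) -> [1.544, -1.331, 2.764] -33.8
```

Call:
move_arm:
  steps:
    - [[0.5, -0.5, 0], -10, 0.45]
    - [[1, -1, 0.2], -20, 0.45]
    - [[1.54, -1.33, 0.8], -30, 0.45]
    - [[1.54, -1.33, 1.5], -33.8, 0.45]
    - [[1.54, -1.33, 1.5], -33.8, 0.45]
    - [[1.54, -1.33, 2.3], -33.8, 0.45]
    - [[1.54, -1.33, 2.76], -33.8, 0.45]
    - [[1.54, -1.33, 2.76], -33.8, 0.45]

```text
t: 24.02
tool_pos: [438.0, 148.7, 46.7]
tool_rot: [179.9, -0.1, -146.2]
force: [0.7, -0.2, 0.8]
gripper_width: 38.3
```

```bash
python3 - <<'E'
from h import *
plan((437.4,148.4,46,213.9))
f=cam('side','s10')
cv2.imwrite('pics/s10c.png',cv2.cvtColor(cv2.resize(f['image'][150:320,250:470],None,fx=3,fy=3,interpolation=cv2.INTER_CUBIC),cv2.COLOR_RGB2BGR))
E
```

```text
now 24.02 [438.  148.7  46.7] [ 1.799e+02 -1.000e-01 -1.462e+02] F [ 0.7 -0.2  0.8] w 38.3
(437.4, 148.4, 46, 213.9) -> [0.012, 0.001, 0.012] -0.1
```

View pics/s10c.png

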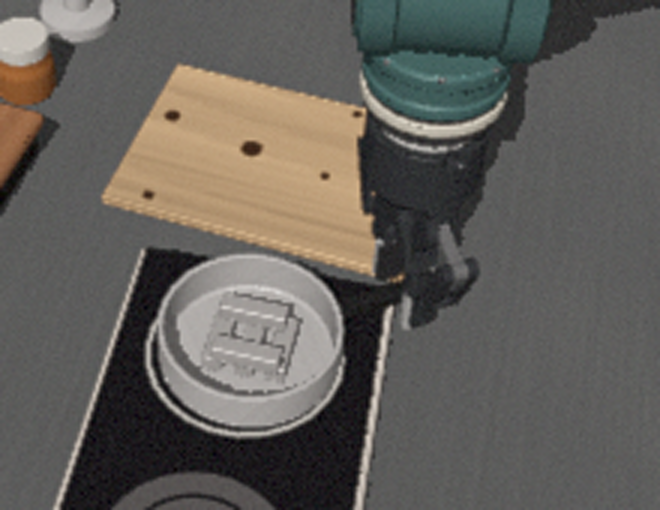

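Call:
move_arm:
  steps:
    - [[0, 0, 0], 0, 0]
    - [[0, 0, 0], 0, 0]
    - [[0, 0, 0], 0, 0]
    - [[0, 0, 0], 0, 0]
    - [[0, 0, 0], 0, 0]
  squeeze: 50

```text
t: 24.7
tool_pos: [439.3, 148.9, 48.4]
tool_rot: [-179.9, 0.1, -146.1]
force: [-0.5, -0.5, 8.4]
gripper_width: 10.7
```

```bash
python3 - <<'E'
from h import *
s=bot.state();p=s['tool_pos']
plan((p[0]-4.2,p[1]+158,p[2],213.9))
E
```

```text
now 24.7 [439.3 148.9  48.4] [-1.799e+02  1.000e-01 -1.461e+02] F [-0.5 -0.5  8.4] w 10.7
(np.float64(435.10356009318025), np.float64(306.8607163794066), np.float64(48.38171414509342), 213.9) -> [-1.409, 2.226, 0.001] -0.0
```

Call:
move_arm:
  steps:
    - [[0, 0, -0.03], 0, 0]
    - [[0, 0, -0.03], 0, 0]

```text
t: 24.95
tool_pos: [438.8, 148.8, 49.3]
tool_rot: [-180.0, 0.1, -146.1]
force: [2.1, 1.4, -4.9]
gripper_width: 10.7
```

Call:
move_arm:
  steps:
    - [[-0.03, 0.05, 0.01], 0, 0]
    - [[-0.1, 0.18, 0.01], 0, 0]
    - [[-0.22, 0.36, 0.01], 0, 0]
    - [[-0.36, 0.58, 0.01], 0, 0]
    - [[-0.5, 0.8, 0.01], 0, 0]
    - [[-0.6, 0.95, 0.01], 0, 0]
    - [[-0.65, 1.03, 0.01], 0, 0]
    - [[-0.65, 1.03, 0.01], 0, 0]

```text
t: 25.95
tool_pos: [436.6, 221.5, 48.6]
tool_rot: [-179.9, -0.0, -146.2]
force: [0.6, -4.0, 5.8]
gripper_width: 10.3
```

```bash
python3 - <<'E'
from h import *
plan((435.1,306.9,49,213.9))
f=cam('side','s11')
cv2.imwrite('pics/s11c.png',cv2.cvtColor(cv2.resize(f['image'][150:400,220:470],None,fx=2.4,fy=2.4,interpolation=cv2.INTER_CUBIC),cv2.COLOR_RGB2BGR))
E
```

```text
now 25.95 [436.6 221.5  48.6] [-179.9   -0.  -146.2] F [ 0.6 -4.   5.8] w 10.3
(435.1, 306.9, 49, 213.9) -> [-0.771, 1.196, -0.008] -0.1
```

View pics/s11c.png

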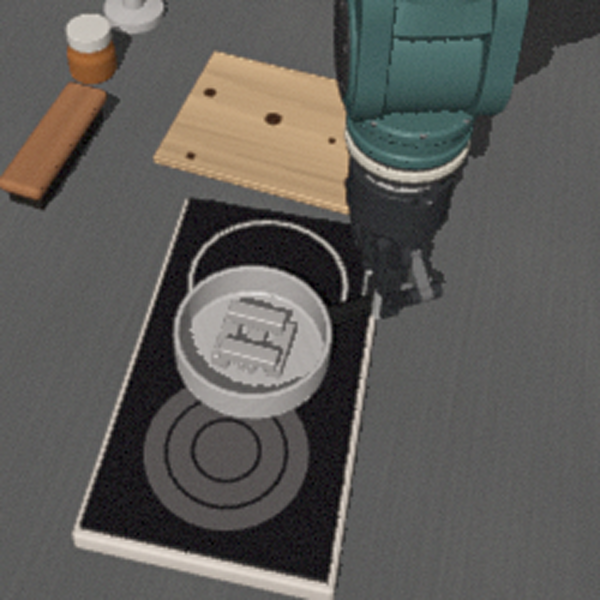

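Call:
move_arm:
  steps:
    - [[-0.05, 0.08, -0.01], 0, 0]
    - [[-0.15, 0.23, -0.01], 0, 0]
    - [[-0.3, 0.45, -0.01], 0, 0]
    - [[-0.45, 0.7, -0.01], 0, 0]
    - [[-0.6, 0.92, -0.01], 0, 0]
    - [[-0.7, 1.1, -0.01], 0, 0]
    - [[-0.76, 1.19, -0.01], 0, 0]
    - [[-0.76, 1.19, -0.01], 0, 0]

```text
t: 27.0
tool_pos: [434.6, 307.0, 48.9]
tool_rot: [180.0, 0.0, -146.1]
force: [2.3, 0.5, -2.6]
gripper_width: 10.3
```

```bash
python3 - <<'E'
from h import *
plan((435.1,306.9,49,213.9))
f=cam('side','s12');np.savez('pics/s12.npz',**f)
cv2.imwrite('pics/s12c.png',cv2.cvtColor(cv2.resize(f['image'][200:400,220:470],None,fx=3,fy=3,interpolation=cv2.INTER_CUBIC),cv2.COLOR_RGB2BGR))
E
```

```text
now 27.0 [434.6 307.   48.9] [ 180.     0.  -146.1] F [ 2.3  0.5 -2.6] w 10.3
(435.1, 306.9, 49, 213.9) -> [-0.005, -0.006, -0.001] -0.0
```

View pics/s12c.png

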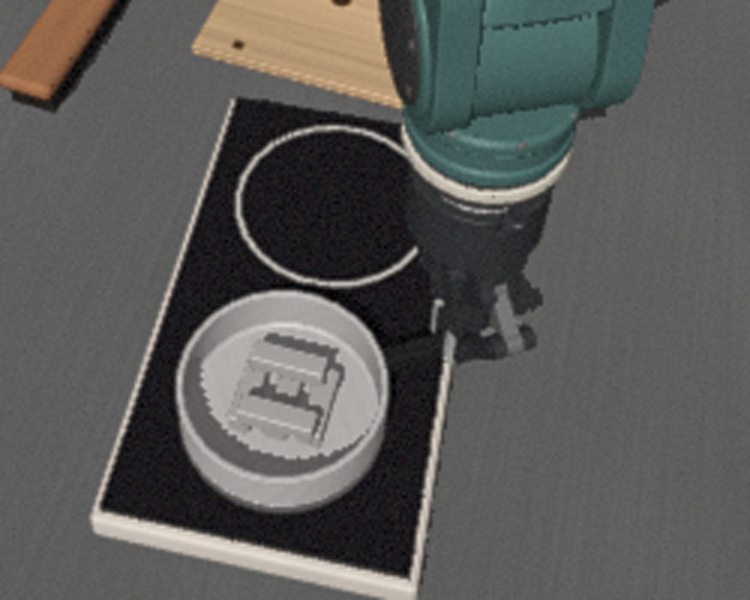

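Call:
move_arm:
  steps:
    - [[0, 0, 0], 0, 0.2]
    - [[0, 0, 0], 0, 0.45]
    - [[0, 0, 0], 0, 0.45]
    - [[0, 0, 0], 0, 0.45]
    - [[0, 0, -1], 0, 0.45]
    - [[0, 0, -2], 0, 0.45]
    - [[0, 0, -3], 0, 0.45]
    - [[0, 0, -3], 0, 0.45]

```text
t: 28.05
tool_pos: [436.0, 307.2, 233.1]
tool_rot: [-180.0, 0.4, -146.1]
force: [1.3, 0.5, -0.8]
gripper_width: 38.4
```

```bash
python3 - <<'E'
from h import *
plan((530,300,260,180))
E
```

```text
now 28.05 [436.  307.2 233.1] [-180.     0.4 -146.1] F [ 1.3  0.5 -0.8] w 38.4
(530, 300, 260, 180) -> [-1.238, -0.973, -0.439] 33.9
```

Call:
move_arm:
  steps:
    - [[-0.6, -0.5, -0.3], 10, 0.45]
    - [[-1.2, -0.97, -0.4], 20, 0.45]
    - [[-1.6, -0.5, -0.4], 30, 0.45]
    - [[-1.6, -0.5, -0.4], 34, 0.45]
    - [[-1.6, -0.5, -0.4], 34, 0.45]
    - [[-1.6, -0.5, -0.4], 34, 0.45]

```text
t: 28.8
tool_pos: [530.7, 334.7, 252.6]
tool_rot: [-180.0, -0.0, 179.9]
force: [-0.5, -0.5, -0.6]
gripper_width: 38.6
```

```bash
python3 - <<'E'
from h import *
plan((480,-230,260,90),(480,-230,260,180))
f=cam('wrist','w13');np.savez('pics/w13.npz',**f)
E
```

```text
now 28.8 [530.7 334.7 252.6] [-180.    -0.   179.9] F [-0.5 -0.5 -0.6] w 38.6
(480, -230, 260, 90) -> [0.835, -9.412, -0.121] 89.9
(480, -230, 260, 180) -> [0.835, -9.412, -0.121] -0.1
```

View pics/w13.png

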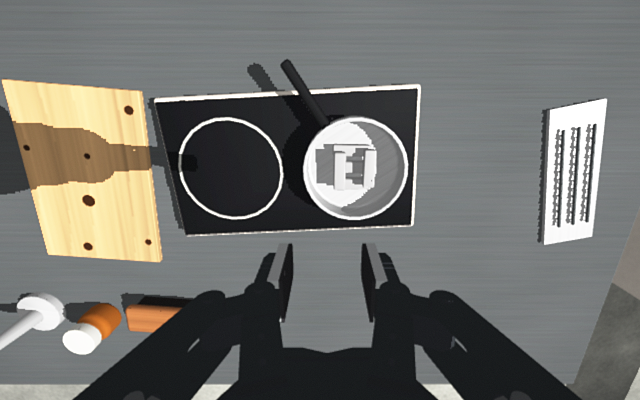

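```bash
python3 - <<'E'
from h import *
f=load('w13');im=f['image'];g=im.mean(2)
m=(g>110).astype(np.uint8);m[:,:290]=0;m[:,412:]=0;m[:110]=0;m[222:]=0
c=max(cv2.findContours(m,cv2.RETR_EXTERNAL,cv2.CHAIN_APPROX_NONE)[0],key=cv2.contourArea).reshape(-1,2)
c=c[c[:,1]>130]; print('pan',circ(ray(f,c,66)))
m=(g>110).astype(np.uint8);m[:,:175]=0;m[:,288:]=0;m[:112]=0;m[222:]=0
c=max(cv2.findContours(m,cv2.RETR_EXTERNAL,cv2.CHAIN_APPROX_NONE)[0],key=cv2.contourArea).reshape(-1,2)
print('ring',circ(ray(f,c,30)))
E
```

```text
pan (array([526., 368.]), 61.6, 0.8)
ring (array([534.2, 208.6]), 68.0, 1.5)
```

Call:
move_arm:
  steps:
    - [[0.1, -1, 0], 10, 0.45]
    - [[0.2, -2, 0], 20, 0.45]
    - [[0.3, -3, 0], 30, 0.45]
    - [[0.4, -4, 0], 40, 0.45]
    - [[0.5, -5, 0], 50, 0.45]
    - [[0.5, -6, 0], 60, 0.45]
    - [[0.5, -7, 0], 70, 0.45]
    - [[0.5, -8, 0], 80, 0.45]

```text
t: 29.85
tool_pos: [499.0, -147.0, 253.2]
tool_rot: [180.0, 0.0, 99.6]
force: [1.4, 0.6, -0.1]
gripper_width: 38.8
```

```bash
python3 - <<'E'
from h import *
plan((500,-340,260,90))
E
```

```text
now 29.85 [ 499.  -147.   253.2] [180.    0.   99.6] F [ 1.4  0.6 -0.1] w 38.8
(500, -340, 260, 90) -> [-3.174, -0.519, -0.113] 9.6
```

Call:
move_arm:
  steps:
    - [[-1, -0.2, -0.1], 9.6, 0.9]
    - [[-2, -0.4, -0.1], 9.6, 0.9]
    - [[-3.17, -0.5, -0.1], 9.6, 0.9]
    - [[-3.17, -0.5, -0.1], 9.6, 0.9]
    - [[-3.17, -0.5, -0.1], 9.6, 0.9]
    - [[-3.17, -0.5, -0.1], 9.6, 0.9]

```text
t: 30.6
tool_pos: [502.6, -336.3, 259.3]
tool_rot: [180.0, 0.0, 90.3]
force: [-0.1, 1.3, -0.1]
gripper_width: 77.0
```

```bash
python3 - <<'E'
from h import *
plan((500,-340,260,90))
f=cam('wrist','w14');np.savez('pics/w14.npz',**f)
E
```

```text
now 30.6 [ 502.6 -336.3  259.3] [180.    0.   90.3] F [-0.1  1.3 -0.1] w 77.0
(500, -340, 260, 90) -> [-0.062, -0.044, -0.012] 0.3
```

View pics/w14.png

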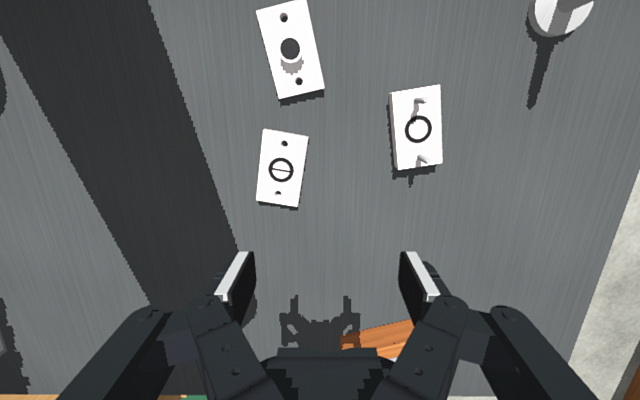

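```bash
python3 - <<'E'
from h import *
f=load('w14');im=f['image']
a=cv2.resize(im[120:215,245:320],(375,475),interpolation=cv2.INTER_NEAREST);b=cv2.resize(im[80:175,380:455],(375,475),interpolation=cv2.INTER_NEAREST)
cv2.imwrite('pics/w14c.png',cv2.cvtColor(np.hstack([a,b]),cv2.COLOR_RGB2BGR))
g=im.mean(2)
print(g[170,250:320].astype(int)); print(g[115,385:450].astype(int))
for name,(x0,y0,x1,y1),z in [('cav',(250,122,315,215),14),('base',(383,80,450,178),22),('lid',(250,0,330,106),12)]:
    m=(g>190).astype(np.uint8); q=np.zeros_like(m);q[y0:y1,x0:x1]=1;m&=q
    n,l,st,ce=cv2.connectedComponentsWithStats(m);i=1+st[1:,4].argmax();ys,xs=np.nonzero(l==i);print(name,st[i],rect(f,np.c_[xs,ys],z))
E
```

```text
[121 120 119 120 122 123 117 109 154 255 255 253 252 252 253 253 255 255
 178  56  44  70 205 249 238 230 217 182 163 133  97  91  80  82 110 120
 159 213 229 188  98  51  47 137 255 255 253 253 253 253 253 255 255 171
  58 101 124 123 122 122 121 125 123 120 123 121 122 124 123 119]
[121 122  77  51  54 114 126 125 191 255 255 253 253 252 253 253 253 253
 253 253 253 253 253 254 255 231 159 156 142 135 126 111 162 177 178 184
 223 236 254 255 255 255 254 253 253 253 253 253 252 252 253 253 253 253
 255 253 172 110 115 117 119 118 117 122 121]
cav [ 256  129   53   78 2659] (array([ 438.5, -343.6]), array([103. ,  61.2]), 80.3)
base [ 391   84   52   86 2936] (array([ 620.5, -286.9]), array([100.8,  60.8]), -80.4)
lid [ 256    0   69   99 3892] (array([ 458. , -195.1]), array([101.1,  61. ]), -77.1)
```

View pics/w14c.png

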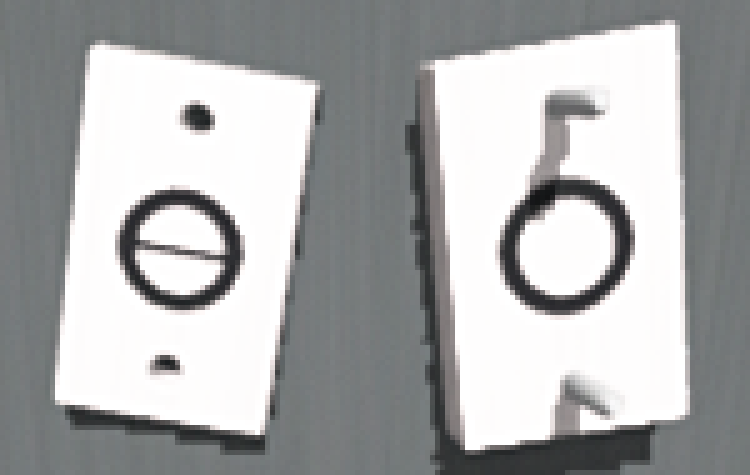

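```bash
cat >> h.py <<'E'
def ringfit(f,box,z,thr=120):
    x0,y0,x1,y1=box;g=f['image'].mean(2);m=np.zeros(g.shape,np.uint8);m[y0:y1,x0:x1]=(g<thr)[y0:y1,x0:x1]
    ys,xs=np.nonzero(m);return circ(ray(f,np.c_[xs,ys],z))
E
python3 - <<'E'
from h import *
f=load('w14')
print('cav',ringfit(f,(266,155,296,184),14,100),ray(f,[(281,169.6)],14))
print('base',ray(f,[(418.2,129.2)],22))
# hole centres of cavity
h=ray(f,[(284.4,143.4),(278,194)],14);print(h)
# pins tips
t=ray(f,[((608-375)/5+380,80+98/5.),((615-375)/5+380,80+405/5.)],56);print(t, t.mean(0), np.linalg.norm(t[0]-t[1]))
b=ray(f,[((553-375)/5+380,80+103/5.),((572-375)/5+380,80+385/5.)],22);print(b,b.mean(0),np.linalg.norm(b[0]-b[1]), np.degrees(np.arctan2(*(b[0]-b[1])[1::-1])))
w1=load('w1');print('w1 base', ray(w1,[(425,211)],22))
cv2.imwrite('pics/w1c.png',cv2.cvtColor(np.hstack([cv2.resize(load('w1')['image'][165:255,390:460],(420,540),interpolation=cv2.INTER_NEAREST),cv2.resize(f['image'][0:105,250:330],(400,525),interpolation=cv2.INTER_NEAREST)[:540] if 0 else np.vstack([cv2.resize(f['image'][0:105,250:330],(370,525),interpolation=cv2.INTER_NEAREST),np.zeros((15,370,3),np.uint8)])]),cv2.COLOR_RGB2BGR))
E
```

```text
cav (array([ 438.4, -344.3]), 14.7, 13.9) [[ 438.96540445 -344.32099439   14.        ]]
base [[ 621.18267621 -287.5504051    22.        ]]
[[ 445.20185845 -308.14146172   14.        ]
 [ 433.04390763 -380.05348128   14.        ]]
[[ 616.49774037 -251.25589573   56.        ]
 [ 626.76763283 -322.44879972   56.        ]] [ 621.6326866  -286.85234772   56.        ] 71.92982878589268
[[ 614.01679526 -252.3934877    22.        ]
 [ 626.81678349 -323.94387174   22.        ]] [ 620.41678938 -288.16867972   22.        ] 72.68629276318572 100.14262326077052
w1 base [[ 620.69148264 -287.09345787   22.        ]]
```

View pics/w1c.png

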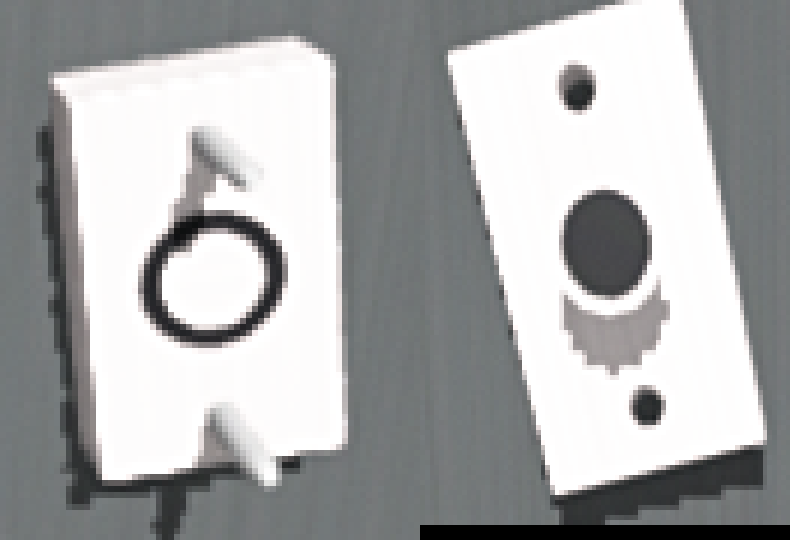

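```bash
python3 - <<'E'
from h import *
plan((438.9,-344.2,80,80.3),(438.9,-344.2,6,80.3))
E
```

```text
now 30.65 [ 502.7 -336.2  259.3] [180.    0.   90.3] F [-0.1  0.1 -0.8] w 76.9
(438.9, -344.2, 80, 80.3) -> [-0.127, -1.064, 2.988] 10.0
(438.9, -344.2, 6, 80.3) -> [-0.127, -1.065, 4.222] 10.0
```

Call:
move_arm:
  steps:
    - [[-0.13, -0.6, 1], 10, 0.92]
    - [[-0.13, -1.06, 2], 10, 0.92]
    - [[-0.13, -1.06, 2.9], 10, 0.92]
    - [[-0.13, -1.06, 2.9], 10, 0.92]
    - [[-0.13, -1.06, 3.5], 10, 0.92]
    - [[-0.13, -1.06, 4.0], 10, 0.92]
    - [[-0.13, -1.06, 4.22], 10, 0.92]
    - [[-0.13, -1.06, 4.22], 10, 0.92]

```text
t: 31.65
tool_pos: [439.9, -345.8, 6.8]
tool_rot: [180.0, 0.0, 80.3]
force: [-0.1, 0.1, 0.2]
gripper_width: 78.7
```

```bash
python3 - <<'E'
from h import *
plan((438.9,-344.2,-1,80.3))
f=cam('wrist','w15');np.savez('pics/w15.npz',**f)
E
```

```text
now 31.65 [ 439.9 -345.8    6.8] [180.    0.   80.3] F [-0.1  0.1  0.2] w 78.7
(438.9, -344.2, -1, 80.3) -> [0.024, -0.021, 0.13] -0.0
```

View pics/w15.png

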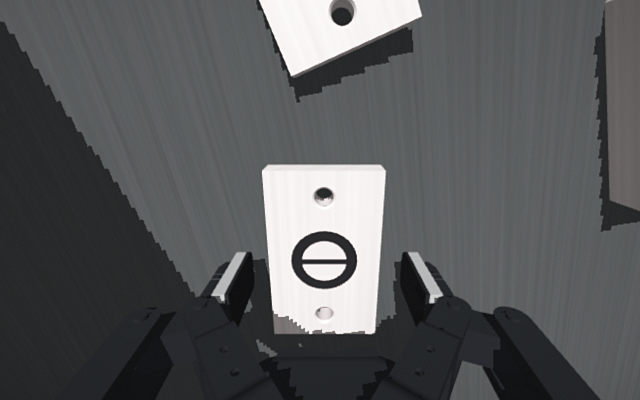

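```bash
python3 - <<'E'
from h import *
f=load('w15')
print(ray(f,[(324.3,260.5),(323.5,196),(324.5,313.5)],14).round(1), f['eye'])
E
```

```text
[[ 438.7 -344.5   14. ]
 [ 444.6 -307.9   14. ]
 [ 432.8 -379.3   14. ]] [ 453.83053921 -263.36874039  149.66724862]
```

Call:
move_arm:
  steps:
    - [[0.02, -0.02, 0.08], 0, 0.92]
    - [[0.02, -0.02, 0.14], 0, 0.92]
    - [[0.02, -0.02, 0.14], 0, 0.6]
    - [[0.02, -0.02, 0.14], 0, 0.5]
    - [[0.02, -0.02, 0.14], 0, 0.4]
    - [[0.02, -0.02, 0.14], 0, 0.4]
    - [[0.02, -0.02, 0.14], 0, 0.4]
  squeeze: 60

```text
t: 32.58
tool_pos: [438.1, -344.2, -2.2]
tool_rot: [180.0, 0.0, 80.3]
force: [-1.3, 2.5, 6.6]
gripper_width: 58.4
```

```bash
python3 - <<'E'
from h import *
plan((438.9,-344.2,100,80.3))
E
```

```text
now 32.58 [ 438.1 -344.2   -2.2] [180.    0.   80.3] F [-1.3  2.5  6.6] w 58.4
(438.9, -344.2, 100, 80.3) -> [0.002, 0.013, -1.704] -0.0
```

Gripped at 58.4 (60 expected, same ~1.8 offset as the bars). Lift.

Call:
move_arm:
  steps:
    - [[0, 0, -0.5], 0, 0.4]
    - [[0, 0, -1.2], 0, 0.4]
    - [[0, 0, -2.2], 0, 0.4]
    - [[0, 0, -2.2], 0, 0.4]
    - [[0, 0, -2.2], 0, 0.4]
  squeeze: 80

```text
t: 33.2
tool_pos: [437.8, -343.9, 128.7]
tool_rot: [-180.0, -0.0, 80.2]
force: [0.1, 0.5, -4.0]
gripper_width: 57.8
```

```bash
python3 - <<'E'
from h import *
f=cam('wrist','w16');np.savez('pics/w16.npz',**f)
plan((621,-287.2,129,99.5))
E
```

```text
now 33.25 [ 437.6 -343.7  128.1] [-1.799e+02 -1.000e-01  8.030e+01] F [-0.2  0.1 -1.9] w 57.7
(621, -287.2, 129, 99.5) -> [1.445, 2.854, -0.018] -19.2
```

View pics/w16.png

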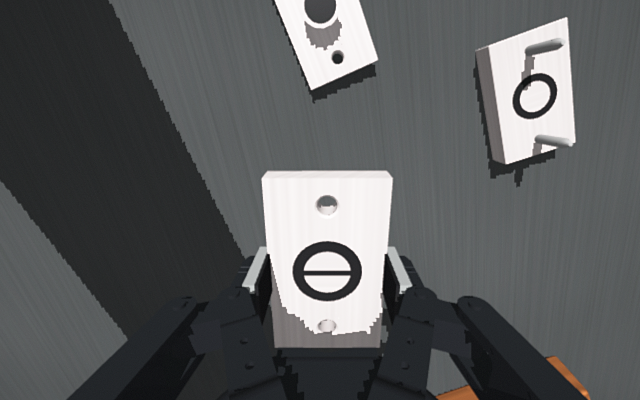

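```bash
python3 - <<'E'
from h import *
f=load('w16')
P=ray(f,[(327.3,271),(326.7,205),(327.3,326)],128.6+16.2);print(P.round(1))
t=np.array([437.7,-343.9,0]);a=np.radians(80.3)
for p in P: d=p-t;print((d[0]*np.cos(a)+d[1]*np.sin(a)).round(1),(d[0]*np.sin(a)-d[1]*np.cos(a)).round(1))
print(np.linalg.norm(P[1]-P[2]),np.linalg.norm(P[1]-P[0]))
print(ray(f,[(535,96)],22))
w=cloud(f)
for p in [(327,185),(280,220),(375,220),(327,235),(327,300)]: print(p,w[p[1],p[0]].round(1))
E
```

```text
[[ 438.1 -343.6  144.8]
 [ 443.9 -307.9  144.8]
 [ 432.2 -378.5  144.8]]
0.3 0.4
36.6 0.1
-35.0 0.4
71.5975627150576 36.22631708882414
[[ 621.35320354 -287.19656676   22.        ]]
(327, 185) [ 445.8 -298.1  145.2]
(280, 220) [ 420.7 -311.3  145.8]
(375, 220) [ 465.6 -319.3  145. ]
(327, 235) [ 441.5 -323.1  145.4]
(327, 300) [ 435.1 -360.5  145.9]
```

Call:
move_arm:
  steps:
    - [[0.5, 1, 0], -10, 0.4]
    - [[1, 2, 0], -19.3, 0.4]
    - [[1.45, 2.85, 0], -19.3, 0.4]
    - [[1.45, 2.85, 0], -19.3, 0.4]
    - [[1.45, 2.85, 0.5], -19.3, 0.4]
    - [[1.45, 2.85, 0.8], -19.3, 0.4]
    - [[1.45, 2.85, 0.8], -19.3, 0.4]
    - [[1.45, 2.85, 0.8], -19.3, 0.4]

```text
t: 34.25
tool_pos: [621.0, -287.7, 81.5]
tool_rot: [-180.0, -0.0, 99.5]
force: [0.9, 0.6, -2.0]
gripper_width: 57.4
```

```bash
python3 - <<'E'
from h import *
plan((621.1,-287.2,62,99.5))
f=cam('wrist','w17');np.savez('pics/w17.npz',**f)
E
```

```text
now 34.25 [ 621.  -287.7   81.5] [-180.    -0.    99.5] F [ 0.9  0.6 -2. ] w 57.4
(621.1, -287.2, 62, 99.5) -> [0.007, 0.002, 0.326] 0.0
```

View pics/w17.png

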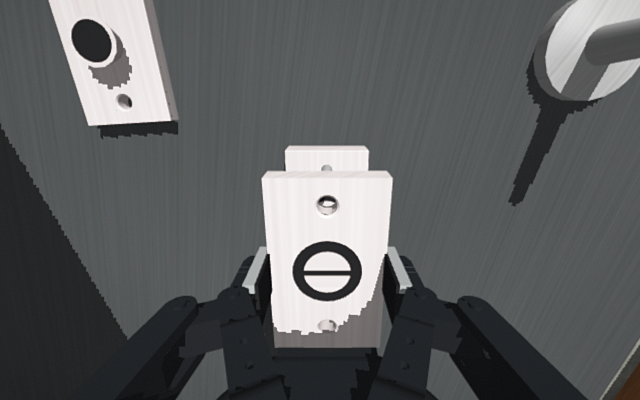

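Call:
move_arm:
  steps:
    - [[0.01, 0, 0.2], 0, 0.4]
    - [[0.01, 0, 0.35], 0, 0.4]
    - [[0.01, 0, 0.45], 0, 0.4]
    - [[0.01, 0, 0.52], 0, 0.4]
    - [[0.01, 0, 0.6], 0, 0.4]
    - [[0.01, 0, 0.6], 0, 0.4]

```text
t: 35.05
tool_pos: [621.1, -286.7, 45.0]
tool_rot: [-180.0, -0.0, 99.6]
force: [-0.1, 1.0, -3.3]
gripper_width: 57.5
```

Call:
move_arm:
  steps:
    - [[0, 0, 0.1], 0, 0.4]
    - [[0, 0, 0.2], 0, 0.4]
    - [[0, 0, 0.3], 0, 0.4]
    - [[0, 0, 0.36], 0, 0.4]
    - [[0, 0, 0.4], 0, 0.4]
    - [[0, 0, 0.4], 0, 0.4]

```text
t: 35.8
tool_pos: [621.2, -286.7, 21.2]
tool_rot: [-180.0, -0.0, 99.6]
force: [0.0, -0.8, -3.9]
gripper_width: 57.8
```

Call:
move_arm:
  steps:
    - [[0, 0, 0.02], 0, 0.4]
    - [[0, 0, 0.03], 0, 0.4]
    - [[0, 0, 0.03], 0, 0.75]
    - [[0, 0, 0.03], 0, 0.85]
    - [[0, 0, 0.03], 0, 0.85]
    - [[0, 0, 0.03], 0, 0.85]

```text
t: 36.55
tool_pos: [621.3, -286.8, 19.5]
tool_rot: [-180.0, -0.0, 99.6]
force: [0.6, 0.1, -0.4]
gripper_width: 72.6
```

Call:
move_arm:
  steps:
    - [[0, 0, -0.5], 0, 0.85]
    - [[0, 0, -1.5], 0, 0.92]
    - [[0, 0, -2.4], 0, 0.92]
    - [[0, 0, -2.4], 0, 0.92]
    - [[0, 0, -2.4], 0, 0.92]

```text
t: 37.17
tool_pos: [621.1, -286.7, 163.0]
tool_rot: [-180.0, -0.0, 99.6]
force: [-1.0, -0.8, -0.3]
gripper_width: 78.9
```

```bash
python3 - <<'E'
from h import *
plan((458,-195,129,102.9))
f=cam('wrist','w18');np.savez('pics/w18.npz',**f)
E
```

```text
now 37.17 [ 621.1 -286.7  163. ] [-180.    -0.    99.6] F [-1.  -0.8 -0.3] w 78.9
(458, -195, 129, 102.9) -> [1.958, -2.427, 0.569] -3.3
```

View pics/w18.png

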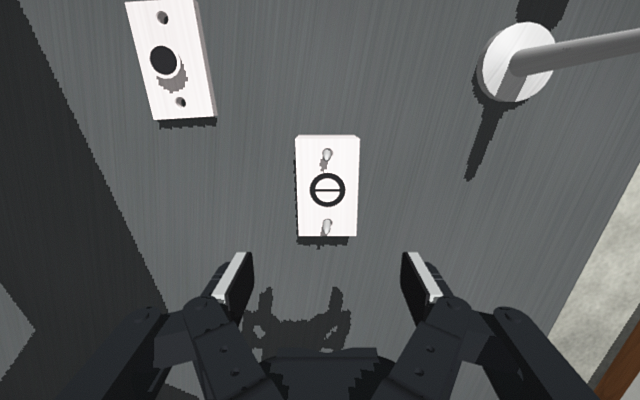

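```bash
python3 - <<'E'
from h import *
f=load('w18');w=cloud(f)
for p in [(305,145),(350,145),(305,225),(350,225),(327,205),(170,90)]: print(p,w[p[1],p[0]].round(1))
b=w[[140,150,220,230]][:,304:352].reshape(-1,3); print('med z',np.median(b[:,2]))
print('ring',ray(f,[(327,190)],36).round(1))
h=ray(f,[(162.3,17.5),(181,101.5)],12);print(h,h.mean(0),np.linalg.norm(h[0]-h[1]),np.degrees(np.arctan2(*(h[0]-h[1])[1::-1])))
print('funnel mouth',ray(f,[(163.5,60)],26))
E
```

```text
(305, 145) [ 593.5 -247.    35.7]
(350, 145) [ 635.  -239.6   37.8]
(305, 225) [ 605.2 -327.7   37.3]
(350, 225) [ 651.  -320.4   36.2]
(327, 205) [ 623.8 -302.4   37. ]
(170, 90) [ 456.4 -220.2   12.1]
med z nan
ring [[ 621.3 -287.2   36. ]]
[[ 450.15250523 -159.72555845   12.        ]
 [ 466.89633886 -229.12783651   12.        ]] [ 458.52442205 -194.42669748   12.        ] 71.39350225669676 103.56384978679841
funnel mouth [[ 458.10202488 -195.08772335   26.        ]]
```

```bash
python3 - <<'E'
from h import *
plan((458.3,-195,70,103.2),(458.3,-195,6,103.2))
E
```

```text
now 37.23 [ 620.8 -286.5  162.4] [-1.799e+02 -1.000e-01  9.960e+01] F [ 0.2  0.4 -0.5] w 78.5
(458.3, -195, 70, 103.2) -> [1.952, -2.416, 1.545] -3.6
(458.3, -195, 6, 103.2) -> [1.951, -2.415, 2.611] -3.6
```

Call:
move_arm:
  steps:
    - [[0.7, -0.8, 0], -3.6, 0.92]
    - [[1.3, -1.6, 0], -3.6, 0.92]
    - [[1.95, -2.42, 0.7], -3.6, 0.92]
    - [[1.95, -2.42, 1.5], -3.6, 0.92]
    - [[1.95, -2.42, 1.5], -3.6, 0.92]
    - [[1.95, -2.42, 2.2], -3.6, 0.92]
    - [[1.95, -2.42, 2.6], -3.6, 0.92]
    - [[1.95, -2.42, 2.6], -3.6, 0.92]

```text
t: 38.22
tool_pos: [459.2, -195.9, 7.5]
tool_rot: [-179.9, -0.1, 103.1]
force: [0.5, 0.1, 0.1]
gripper_width: 78.6
```

```bash
python3 - <<'E'
from h import *
plan((458.3,-195,-2,103.2))
f=cam('wrist','w19');np.savez('pics/w19.npz',**f)
E
```

```text
now 38.23 [ 459.2 -195.9    7.5] [-1.799e+02 -1.000e-01  1.031e+02] F [0.5 0.1 0.1] w 78.6
(458.3, -195, -2, 103.2) -> [0.017, -0.011, 0.158] -0.1
```

View pics/w19.png

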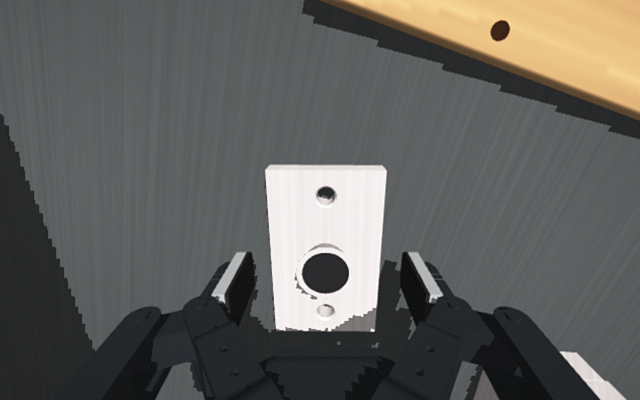

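```bash
python3 - <<'E'
from h import *
f=load('w19')
h=ray(f,[(326,195.5),(326,310.5)],12);print(h.round(1),h.mean(0).round(1),np.linalg.norm(h[0]-h[1]),np.degrees(np.arctan2(*(h[0]-h[1])[1::-1])))
c=h.mean(0)
plan((c[0],c[1],-2,103.2))
E
```

```text
[[ 450.2 -159.5   12. ]
 [ 466.5 -229.4   12. ]] [ 458.3 -194.4   12. ] 71.79613614377708 103.14169067880893
now 38.27 [ 459.6 -196.1    8.4] [180.    0.  103.2] F [-0.1 -0.1  0.4] w 78.2
(np.float64(458.3258893643043), np.float64(-194.40994303522152), -2, 103.2) -> [0.033, -0.015, 0.173] -0.0
```

Call:
move_arm:
  steps:
    - [[0.03, -0.01, 0.1], 0, 0.92]
    - [[0.03, -0.01, 0.15], 0, 0.92]
    - [[0.03, -0.01, 0.15], 0, 0.6]
    - [[0.03, -0.01, 0.15], 0, 0.5]
    - [[0.03, -0.01, 0.15], 0, 0.4]
    - [[0.03, -0.01, 0.15], 0, 0.4]
    - [[0.03, -0.01, 0.15], 0, 0.4]
  squeeze: 60

```text
t: 39.15
tool_pos: [457.8, -193.9, -0.8]
tool_rot: [180.0, 0.0, 103.2]
force: [-1.6, 1.7, 11.5]
gripper_width: 58.3
```

Call:
move_arm:
  steps:
    - [[0, 0, -0.5], 0, 0.4]
    - [[0, 0, -1.2], 0, 0.4]
    - [[0, 0, -2.2], 0, 0.4]
    - [[0, 0, -2.2], 0, 0.4]
    - [[0, 0, -2.2], 0, 0.4]
  squeeze: 80

```text
t: 39.78
tool_pos: [457.3, -193.7, 129.8]
tool_rot: [-180.0, -0.0, 103.2]
force: [0.5, -0.1, -2.4]
gripper_width: 57.3
```

```bash
python3 - <<'E'
from h import *
f=cam('wrist','w20');np.savez('pics/w20.npz',**f)
plan((621.2,-286.9,129,99.6))
E
```

```text
now 39.83 [ 457.  -193.5  129.3] [-1.799e+02 -1.000e-01  1.032e+02] F [ 0.5 -0.2 -3.3] w 57.4
(621.2, -286.9, 129, 99.6) -> [-2.139, 2.311, -0.001] 3.6
```

View pics/w20.png

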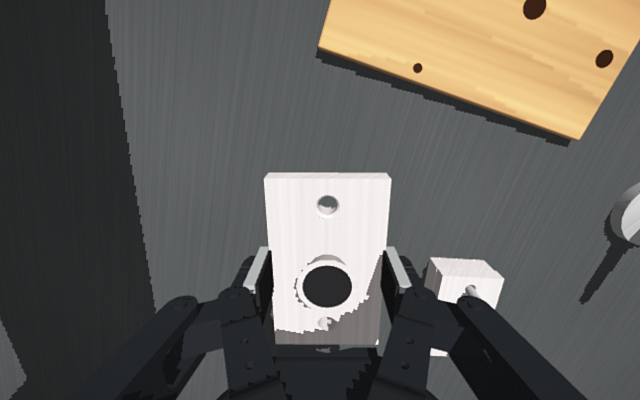

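```bash
python3 - <<'E'
from h import *
f=load('w20')
P=ray(f,[(327.7,205),(325,322)],129.5+13)
t=np.array([457.1,-193.6,0]);a=np.radians(103.2)
for p in P: d=p-t;print((d[0]*np.cos(a)+d[1]*np.sin(a)).round(1),(d[0]*np.sin(a)-d[1]*np.cos(a)).round(1))
w=cloud(f)
for p in [(327,185),(280,220),(375,220),(290,250),(370,250)]: print(p,w[p[1],p[0]].round(1))
E
```

```text
35.2 0.5
-35.5 -0.9
(327, 185) [ 446.8 -149.   144. ]
(280, 220) [ 428.4 -172.2  142.6]
(375, 220) [ 474.3 -161.6  142.2]
(290, 250) [ 436.4 -187.9  142.1]
(370, 250) [ 476.5 -178.2  142.5]
```

Call:
move_arm:
  steps:
    - [[-0.7, 0.8, 0], 3.6, 0.4]
    - [[-1.4, 1.6, 0], 3.6, 0.4]
    - [[-2.14, 2.31, 0], 3.6, 0.4]
    - [[-2.14, 2.31, 0], 3.6, 0.4]
    - [[-2.14, 2.31, 0.5], 3.6, 0.4]
    - [[-2.14, 2.31, 0.8], 3.6, 0.4]
    - [[-2.14, 2.31, 0.8], 3.6, 0.4]
    - [[-2.14, 2.31, 0.8], 3.6, 0.4]

```text
t: 40.83
tool_pos: [621.6, -287.2, 82.7]
tool_rot: [-180.0, -0.0, 99.6]
force: [-0.4, 0.1, -2.1]
gripper_width: 57.4
```

```bash
python3 - <<'E'
from h import *
plan((621.2,-286.8,45,99.6),(621.2,-286.8,34.5,99.6))
f=cam('wrist','w21');np.savez('pics/w21.npz',**f)
E
```

```text
now 40.83 [ 621.6 -287.2   82.7] [-180.    -0.    99.6] F [-0.4  0.1 -2.1] w 57.4
(621.2, -286.8, 45, 99.6) -> [0.008, -0.005, 0.628] -0.0
(621.2, -286.8, 34.5, 99.6) -> [0.008, -0.005, 0.803] -0.0
```

View pics/w21.png

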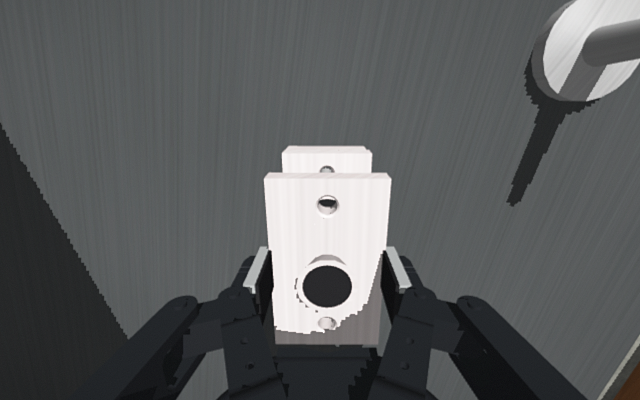

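Call:
move_arm:
  steps:
    - [[0.01, 0, 0.2], 0, 0.4]
    - [[0.01, 0, 0.35], 0, 0.4]
    - [[0.01, 0, 0.45], 0, 0.4]
    - [[0.01, 0, 0.52], 0, 0.4]
    - [[0.01, 0, 0.62], 0, 0.4]
    - [[0.01, 0, 0.62], 0, 0.4]

```text
t: 41.62
tool_pos: [621.4, -286.6, 44.8]
tool_rot: [-180.0, -0.0, 99.6]
force: [-2.4, 0.7, -4.1]
gripper_width: 57.4
```

Call:
move_arm:
  steps:
    - [[0, 0, 0.06], 0, 0.4]
    - [[0, 0, 0.12], 0, 0.4]
    - [[0, 0, 0.15], 0, 0.4]
    - [[0, 0, 0.15], 0, 0.4]

```text
t: 42.12
tool_pos: [621.4, -286.6, 36.0]
tool_rot: [-180.0, -0.0, 99.6]
force: [-3.9, 1.1, -3.0]
gripper_width: 57.6
```

Call:
move_arm:
  steps:
    - [[0, 0, 0.02], 0, 0.4]
    - [[0, 0, 0.02], 0, 0.4]
    - [[0, 0, 0.02], 0, 0.75]
    - [[0, 0, 0.02], 0, 0.85]
    - [[0, 0, 0.02], 0, 0.85]
    - [[0, 0, 0.02], 0, 0.85]

```text
t: 42.88
tool_pos: [621.9, -286.9, 35.1]
tool_rot: [180.0, 0.0, 99.6]
force: [0.7, -0.4, -1.0]
gripper_width: 72.4
```

Call:
move_arm:
  steps:
    - [[0, 0, -0.5], 0, 0.85]
    - [[0, 0, -1.5], 0, 0.92]
    - [[0, 0, -2.4], 0, 0.92]
    - [[0, 0, -2.4], 0, 0.92]
    - [[0, 0, -2.4], 0, 0.92]

```text
t: 43.5
tool_pos: [621.7, -286.7, 178.6]
tool_rot: [-180.0, -0.0, 99.6]
force: [-0.1, -0.6, 0.0]
gripper_width: 78.6
```

```bash
python3 - <<'E'
from h import *
plan((458,-195,129,102.9))
f=cam('wrist','w22');np.savez('pics/w22.npz',**f)
s=cam('scene','s22');np.savez('pics/s22.npz',**s);d=cam('side','d22');np.savez('pics/d22.npz',**d)
w=cloud(f)
for p in [(305,145),(350,145),(305,225),(350,225)]: print(p,w[p[1],p[0]].round(1))
cv2.imwrite('pics/m22.png',cv2.cvtColor(np.hstack([cv2.resize(s['image'][130:310,150:460],(400,300)),cv2.resize(d['image'][80:400,200:480],(400,300))]),cv2.COLOR_RGB2BGR))
E
```

```text
now 43.5 [ 621.7 -286.7  178.6] [-180.    -0.    99.6] F [-0.1 -0.6  0. ] w 78.6
(458, -195, 129, 102.9) -> [1.96, -2.436, 0.828] -3.3
(305, 145) [ 593.9 -247.3   49.6]
(350, 145) [ 636.1 -240.3   48.5]
(305, 225) [ 605.7 -330.    48. ]
(350, 225) [ 652.2 -322.2   48. ]
```

View pics/w22.png

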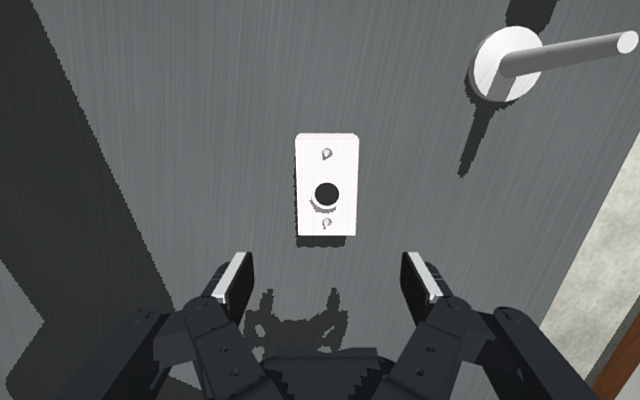

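View pics/m22.png

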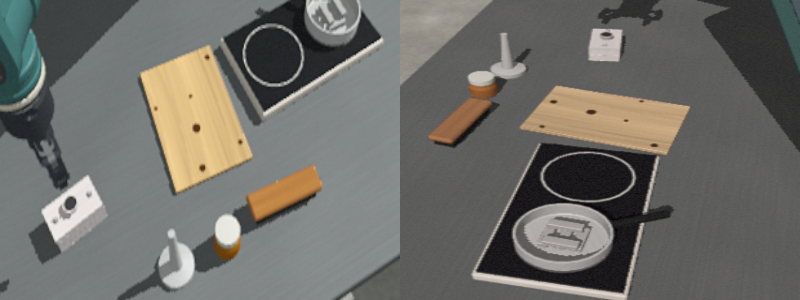

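```bash
python3 -c "
from h import *
print(bot.finish_job())"
```

```text
the job is handed in; nothing more can be done
None
```

The job is done and handed in at about t = 43.6 s of the 208 s limit; no verdict was reported.

- **Bars and pan:** All five bars that were present are in the pan: three on its floor and two crossing on top. I loaded them while the pan stood on its parking ring. I then slid the pan by its handle to the heating disc without lifting it. The measured pan centre is (526.0, 368.0) mm and the disc centre (526.3, 368.6) mm, so it is less than 1 mm off.
- **Mould:** The cavity plate and then the lid plate went down over both pins without any resistance. The cavity plate's top measured about 37 mm (36 expected), and its ring centre was within 1 mm of the base centre. The lid's top measured 48.0–49.6 mm (48 expected), with the funnel up.
- **Bystanders:** The brush, jar and mandrel were not touched and look unmoved in the last pictures. I did not measure their positions again.

No check failed. The gripper read about 2 mm narrower than the real part each time. The depth readings scattered by 1–2 mm. I saw no knocked parts and no grip slip.

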